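# Check in an air-sample canister

## Robot

A 6-joint arm with a two-finger parallel gripper is mounted at the origin on a cart in front of the work surface, level with it; the furniture and walls round the work are solid. World frame = base frame: x ahead of the robot, y to its left, z up, the work surface at z = 0. Lengths are in m, angles in rad, forces in N, time in s.
With the tool pointing down it reaches from about 0.4 to 0.825 m from the base axis. Payload 7 kg.
Tool frame: the origin (TCP) lies midway between the tips of the shut fingers; the grasp point (between the pads) lies 19 mm behind it; x points along the fingers, z is the direction in which the jaws open and shut, and the axes are right-handed (so a half turn about x gives the same grasp; the last joint's range is limited). The gripper opens to 85 mm and grips with 20 to 120 N. Pads are 22 mm wide; open, the fingers measure 114 mm over their backs; the gripper's body (76 mm by 85 mm) begins 54 mm behind the grasp point. The pads swing forward as they close: fully open they stand 13 mm farther back than shut.
Start: joints at [-0.872, 0.359, 0.012, 0, -1.224, -0.288], TCP at [0.27, -0.619, 0.231] pointing down, gripper open.
Joint ranges: [-3.07, 3.07], [-1.43, 2.12], [-1.02, 1.25], [-3.03, 1.67], [-3.05, -0], [-3.03, 3.03]. Speed limits (rad/s): [2.39, 2.39, 3.01, 3.14, 3.14, 3.14].

## Interface

Orientations are given as a unit quaternion [w, x, y, z].
In Python, from station import arm gives the robot as it stands.
- The arm moves only by the tool arm_command, never from a script. Its argument "rows" is a list that holds one entry, the list of rows, each a list of 4 numbers: the shift along the tool's x, y, z in mm, then the turn about the tool's x in degrees. A call has 1 to 12 rows; each row is the pose to reach, as a shift and turn from the pose commanded when the call began, along the tool's axes at that moment; what a row does not reach only later rows make up. A row lasts 1/12 s, in which the tool goes at most 41.7 mm and 7.16 degrees, less where a joint would pass 70% of its speed; a pose out of reach is approached as far as the arm can. A call with a gripper value outside its range is refused whole. "claw" is the finger opening in mm, from 0 to 85.4, set as the call begins (left out, the last holds). The fingers move at their own pace and stop on an object; "force" is the grip in N (left out, the last holds). Time passes only in rows, so rows that repeat a pose let the fingers close. It gives the time, the measured TCP pose, the force and the opening at its end, in the units of the state.
- arm.get_state(): the state, without advancing time (a new reading comes with each control period).
- arm.camera(name): name is "scene" or "top" or "wrist"; returns (picture, depth): 384x512x3 uint8, blue, green, red; 384x512 float32, m along the optical axis (not along the pixel's ray), 0 where there is no reading.
- arm.calibration(name): a dict with "camera_matrix" (3x3 intrinsics, pixels), "eye" and "rotation" of the camera in the world; the wrist camera has in their place "T_tool_cam" (4x4, takes a point from camera to tool coordinates, whose origin is the TCP and whose axes are the tool frame's). Camera axes: x right, y down, z forward; pixel columns grow to the right and rows downward; lengths in m; the calibration is good to about 2 mm. A picture is of the moment at which its call begins: read the wrist's pose just before it. calibration takes no time and is no camera call.
- arm.finish_job(): hands the job in, once; it reports no verdict.
The state is a dict: "t": time; "joint_positions": joint angles; "joint_velocities": joint speeds; "joint_efforts": joint torques, N m; "eef_pos": TCP position; "orientation": TCP orientation; "contact_force": force on the tool from outside, world axes, zero at the start; "torque": the same for the moment, N m; "finger_gap": finger opening in m.
Only numpy, scipy, OpenCV 4.12 (cv2) and the standard library are available. Lean on these libraries where they do the work, as an engineer would, in place of code of your own. Each camera call takes 0.05 s, during which the arm holds its last target.

## Task

Check in the steel air-sample canister: turn it in its swivel cradle by the lug on top until its barcode label squarely faces the label reader, then take the pressure gauge out of its block and push it squarely onto the canister's slanted brass nipple until the jaws snap over the nipple's head. Press on against the gauge's spring until the valve pin is nearly fully in, and finish like that: keep holding the gauge pressed on, do not let go. Leave the bottles and other things around alone.

Things in the scene. Friction and masses are not known exactly. Their poses are not given: they have to be found in the camera images.
- station: Check-in station, fixed: aluminium plate 100x195x10 mm, swivel cradle holding the canister, grey label reader block (44x38x50 mm, dark window) on a bracket. Origin on the worktop under the swivel axis, z up. Front is -x; the reader stands at +y, window 0.085 from the axis, looking to -y; its top is at z 0.112.
- canister (a joint): Angle (rad) of the canister in its cradle: 0 = label squarely facing the reader (nipple then points to the station's front); positive = counterclockwise seen from above. Starts at 0.45 to 1.35, range -1.7 to 1.7. Turns stiffly (0.25 N m) and stays where it is left.
- lug (a point): Grip point on the flat upright steel lug on top of the canister (steel, domed, 76 mm across), on the swivel axis. Lug: 12 mm thick along y, 26 mm wide along x, from 25 mm below to 15 mm above this point. Axes turn with the canister: z up, -x toward the nipple, +y toward the white label with dark bars; parallel to the station's at angle 0.
- nipple (a point): Brass nipple on the canister's shoulder, leaning 25 deg from vertical, turns with it. Origin: middle of its tip face; z outward along its axis. Head: cone, 9 mm across at the tip to 18 mm at 6 mm down, 18 mm across until 17 mm down, steep back to 19 mm; neck 9 mm across; collar 41 mm down. Tip 50 mm from the swivel axis, 163 mm above the worktop.
- gauge: Loose hand gauge, 0.3 kg, 116 mm long, standing mouth down in the block. Origin: middle of its open mouth; z up the barrel. Steel sleeve 31 mm outside, 20.6 mm inside, to z 44 mm, then grey ribbed round barrel 32 mm across; grip it near z 80 mm. Four spring jaws in the sleeve yield to the nipple's head (about 10 N) and snap behind it when the tip is 27 to 29 mm inside the mouth.
- valve_pin (a joint): Travel (m) of the sprung valve pin inside the gauge, pushed in by the nipple's tip: 0 free, 0.012 fully in (hard stop). The tip meets it 23 mm inside the mouth: travel is about depth - 0.0225. Spring 2 N at first, 9 N fully in. Snapped on but not pressed it reads about 0.006.
- block: White plastic block 70x100x36 mm, fixed, with two small empty holes and the 34.5 mm hole, 28 mm deep, in which the gauge stands. Origin: middle of its underside; the gauge's hole is at y = -18 mm, its floor 8 mm above the worktop.
- weigh_bottle: Bystander: small clear weighing bottle with lid, 39 mm across, 58 mm high, origin under its middle.
- stopper: Bystander: rubber stopper 31 mm across, 30 mm high, origin under its middle.
- tape: Bystander: roll of black tape 58 mm across, 19 mm high, origin under its middle.
- jar: Bystander: small brown glass jar 35 mm across, 56 mm high, origin under its middle.
- petri: Bystander: flat glass dish 60 mm across, 12 mm high, origin under its middle.
- reagent: Bystander: small amber bottle with white cap, 42 mm across, 95 mm high, origin under its middle.

How it is judged:
By the outcome, as a careful person would: the job done as asked, in the order asked, and still so for the second after the job is handed in, while the arm keeps its last pose, push and grip.
It also fails if it takes over 48 s, if anything falls off the work surface, if the arm or the gripper's body presses on something with over 40 N, if the wrist force passes 120 N, or if a joint passes its speed limit or range.

## Working session

There is one attempt and no reset: what is moved stays moved. The work goes in short steps, Python scripts to look and compute and a tool call to move; the robot and the scene stay as the last step left them, time stands still between calls to the robot, and variables do not carry over. Pictures are saved under pics/ and viewed, and the job is handed in when it is done.

Besides the shell and the picture viewer there is one more tool, called after "Request:" as name(argument=value, ...), one argument or row to a line, values as JSON. arm_command: Moves the arm, as the interface text tells. Its arguments: {"type":"object","properties":{"rows":{"type":"array","items":{"type":"array","items":{"type":"array","items":{"type":"number"}}}},"claw":{"type":"number"},"force":{"type":"number"}},"required":["rows"]}

```bash
ls; mkdir -p pics; python3 - <<'E'
from station import arm
import cv2,numpy as np
np.set_printoptions(precision=4,suppress=True)
s=arm.get_state();print({k:np.round(v,4) for k,v in s.items()})
for n in("scene","top","wrist"):
    im,d=arm.camera(n);cv2.imwrite(f"pics/{n}0.png",im);np.savez(f"pics/{n}0.npz",im=im,d=d);print(n,arm.calibration(n),d.min(),d.max())
E
```

```text
pics
{'t': np.float64(0.0), 'joint_positions': array([-0.8719,  0.3594,  0.0111, -0.0003, -1.2241, -0.2881]), 'joint_velocities': array([-0.0006,  0.0011,  0.0008,  0.0002,  0.0006, -0.0013]), 'joint_efforts': array([  0.0017, -58.3324,  29.3436,   6.9369,  -0.0058,  -0.    ]), 'eef_pos': array([ 0.2693, -0.6184,  0.2304]), 'orientation': array([ 0.3878, -0.5909,  0.3873,  0.592 ]), 'contact_force': array([ 0.6274,  0.0751, -0.4574]), 'torque': array([-0.0343, -0.0018,  0.0395]), 'finger_gap': np.float64(0.0852)}
scene {'camera_matrix': array([[497.2017,   0.    , 260.1256],
       [  0.    , 497.2017, 189.1564],
       [  0.    ,   0.    ,   1.    ]]), 'eye': array([-0.0918,  0.9909,  1.2409]), 'rotation': array([ 0.1206, -0.2964,  0.8836, -0.3418])} 0.0 3.1531184
top {'camera_matrix': array([[371.9875,   0.    , 258.6587],
       [  0.    , 371.9875, 187.0784],
       [  0.    ,   0.    ,   1.    ]]), 'eye': array([0.1168, 0.216 , 1.5171]), 'rotation': array([ 0.0984, -0.6667,  0.7304, -0.1114])} 0.0 2.3853927
wrist {'camera_matrix': array([[326.7093,   0.    , 257.0295],
       [  0.    , 326.7093, 191.2137],
       [  0.    ,   0.    ,   1.    ]]), 'T_tool_cam': array([[-0.0008, -0.2856,  0.9583, -0.1435],
       [-0.0002, -0.9583, -0.2856,  0.073 ],
       [ 1.    , -0.0004,  0.0007, -0.0005],
       [ 0.    ,  0.    ,  0.    ,  1.    ]])} 0.0 1.3284092
```

View pics/scene0.png

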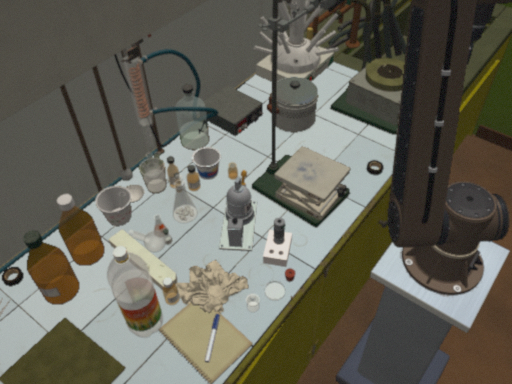

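View pics/top0.png

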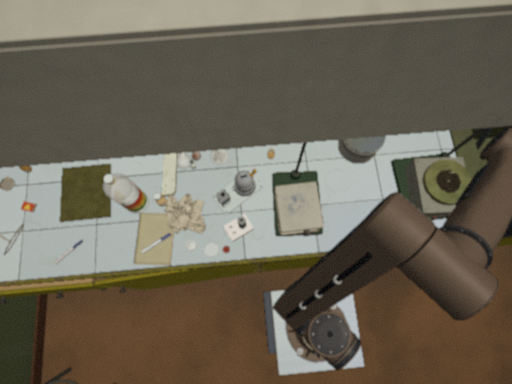

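View pics/wrist0.png

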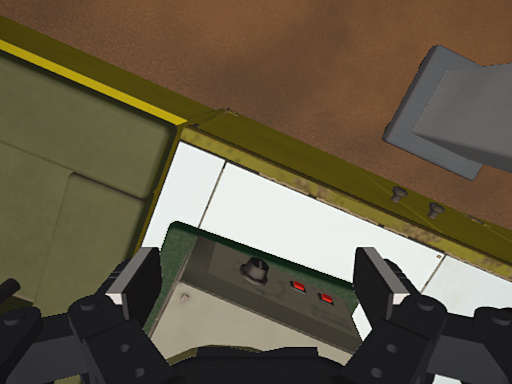

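The scene view shows the canister at about (238,200), the reader at (235,235), and the block with the gauge at (279,245). The top view shows the canister at (245,182) and the block at (239,228). I'll zoom in and back-project using depth.

```bash
cat > h.py <<'E'
import numpy as np,cv2
from scipy.spatial.transform import Rotation as R
np.set_printoptions(precision=4,suppress=True)
def q2R(q): return R.from_quat([q[1],q[2],q[3],q[0]]).as_matrix()
def cam_pose(arm,name,s=None):
    c=arm.calibration(name);K=c["camera_matrix"]
    if name=="wrist":
        T=np.eye(4);T[:3,:3]=q2R(s["orientation"]);T[:3,3]=s["eef_pos"];T=T@c["T_tool_cam"];return K,T[:3,:3],T[:3,3]
    r=np.array(c["rotation"]); r=q2R(r) if r.size==4 else r
    return K,r,np.array(c["eye"])
def cloud(K,Rm,e,d):
    v,u=np.mgrid[:d.shape[0],:d.shape[1]]
    p=np.stack([(u-K[0,2])/K[0,0]*d,(v-K[1,2])/K[1,1]*d,d],-1)
    return p@Rm.T+e
def proj(K,Rm,e,p):
    q=(np.atleast_2d(p)-e)@Rm; return q[:,:2]/q[:,2:]*[K[0,0],K[1,1]]+K[:2,2]
def ray(K,Rm,e,uv,z):
    d=Rm@np.array([(uv[0]-K[0,2])/K[0,0],(uv[1]-K[1,2])/K[1,1],1.]);return e+d*(z-e[2])/d[2]
E
python3 - <<'E'
from station import arm
from h import *
for n,(x0,y0,w,h) in {"scene":(190,160,128,96),"top":(170,140,128,128*3//4)}.items():
    f=np.load(f"pics/{n}0.npz");im=f["im"];d=f["d"];K,Rm,e=cam_pose(arm,n)
    P=cloud(K,Rm,e,d);np.save(f"pics/{n}P.npy",P)
    cv2.imwrite(f"pics/{n}0z.png",cv2.resize(im[y0:y0+h,x0:x0+w],None,fx=6,fy=6,interpolation=cv2.INTER_CUBIC))
    pts={"scene":[(238,203),(238,180),(235,225),(279,222),(270,250),(300,190),(275,290)],"top":[(245,182),(242,222),(239,230),(223,197),(212,248)]}[n]
    for u,v in pts: print(n,(u,v),P[v,u])
print(proj(*cam_pose(arm,"top"),[[0,0,0],[.5,0,0],[.5,.2,0]]))
E
```

```text
scene (238, 203) [0.5648 0.2592 0.1105]
scene (238, 180) [0.5869 0.2279 0.1706]
scene (235, 225) [0.5257 0.3223 0.0974]
scene (279, 222) [0.4159 0.2553 0.1267]
scene (270, 250) [0.4155 0.2985 0.0383]
scene (300, 190) [0.4468 0.1014 0.1073]
scene (275, 290) [0.3374 0.3797 0.    ]
top (245, 182) [0.5672 0.2217 0.1282]
top (242, 222) [0.4106 0.246  0.1213]
top (239, 230) [0.3962 0.2623 0.0408]
top (223, 197) [0.5239 0.3138 0.0935]
top (212, 248) [0.3393 0.3777 0.0063]
[[315.7943 327.8971]
 [299.605  201.9227]
 [252.3576 206.0869]]
```

```bash
sleep 0
```

```text
(no output)
```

View pics/scene0z.png

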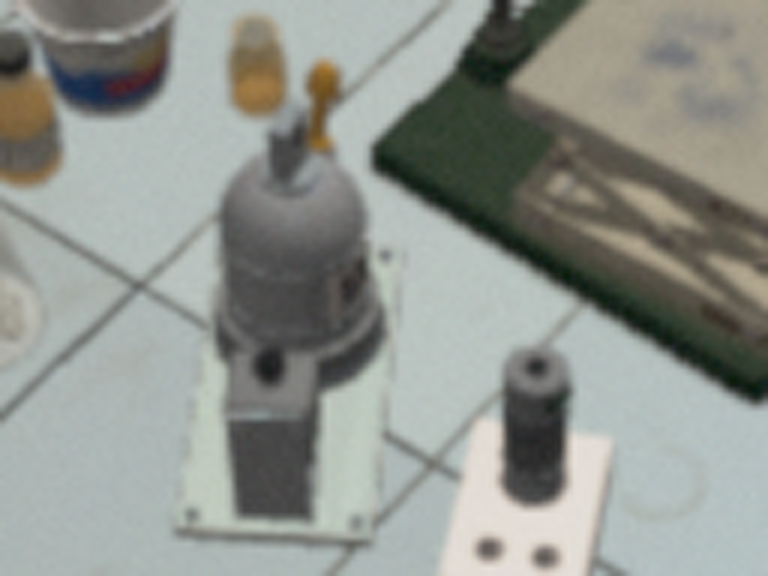

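View pics/top0z.png

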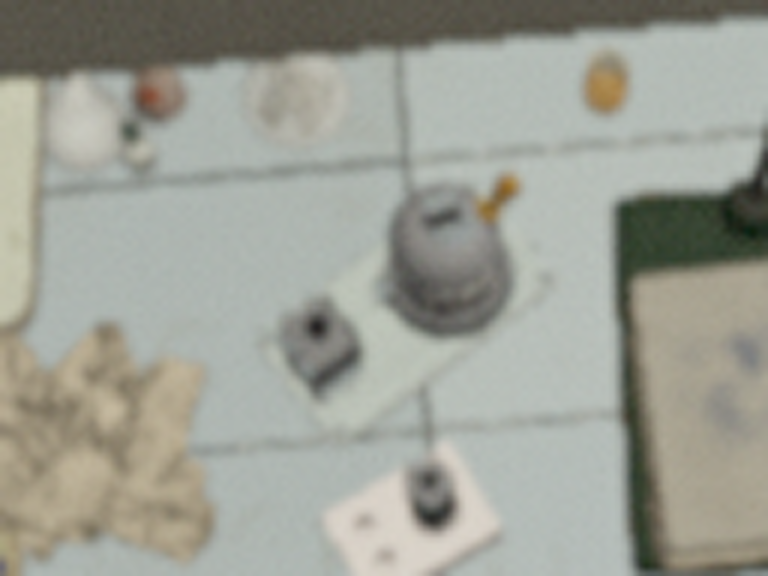

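```bash
python3 - <<'E'
from h import *
import cv2
for n in("scene","top"):
    f=np.load(f"pics/{n}0.npz");im=f["im"];P=np.load(f"pics/{n}P.npy")
    hsv=cv2.cvtColor(im,cv2.COLOR_BGR2HSV)
    near=np.hypot(P[...,0]-.575,P[...,1]-.225)<.075
    br=near&(hsv[...,1]>130)&(hsv[...,0]>8)&(hsv[...,0]<28)&(P[...,2]>.05)
    print(n,"brass",br.sum());print(np.c_[np.argwhere(br)[:, ::-1],P[br]][:40])
    hi=near&(P[...,2]>.150)&~br
    print("hi",np.c_[np.argwhere(hi)[:, ::-1],P[hi]][:60])
    # station plate & reader top
    rt=(np.hypot(P[...,0]-.525,P[...,1]-.315)<.05)&(abs(P[...,2]-.112)<.006)
    print("reader top",rt.sum(),P[rt].mean(0) if rt.any() else 0, P[rt].min(0) if rt.any() else 0,P[rt].max(0) if rt.any() else 0)
    cn=(np.hypot(P[...,0]-.575,P[...,1]-.225)<.06)&(P[...,2]>.06)&(P[...,2]<.1)
    print("can",cn.sum(),P[cn].min(0),P[cn].max(0))
    bl=(np.hypot(P[...,0]-.4,P[...,1]-.27)<.08)&(abs(P[...,2]-.036)<.005)
    c=P[bl][:,:2].astype(np.float32); print("block",bl.sum(),cv2.minAreaRect(c))
    ga=(np.hypot(P[...,0]-.41,P[...,1]-.25)<.04)&(P[...,2]>.11)
    print("gauge top",ga.sum(),P[ga].mean(0),P[ga].max(0))
E
```

```text
scene brass 28
[[243.     171.       0.6028   0.1846   0.1638]
 [244.     171.       0.5984   0.1851   0.1668]
 [242.     172.       0.6054   0.1865   0.1594]
 [243.     172.       0.6015   0.1863   0.1617]
 [244.     172.       0.5971   0.1868   0.1647]
 [245.     172.       0.5961   0.1833   0.1625]
 [242.     173.       0.6012   0.1915   0.1618]
 [243.     173.       0.5964   0.1924   0.1654]
 [244.     173.       0.5975   0.1865   0.1599]
 [245.     173.       0.5928   0.1873   0.1634]
 [242.     174.       0.6041   0.1885   0.1531]
 [243.     174.       0.5995   0.1891   0.1564]
 [244.     174.       0.5919   0.1934   0.1646]
 [245.     174.       0.5911   0.1896   0.162 ]
 [242.     175.       0.5999   0.1936   0.1556]
 [243.     175.       0.5984   0.1906   0.154 ]
 [244.     175.       0.5959   0.1889   0.1541]
 [245.     175.       0.5919   0.1888   0.1565]
 [243.     176.       0.5963   0.1933   0.1531]
 [243.     177.       0.598    0.1916   0.1463]
 [243.     178.       0.5951   0.1952   0.1467]
 [242.     179.       0.6007   0.1936   0.1375]
 [242.     180.       0.5983 
[... 5677 characters left out ...]
 ]
 [246.     175.       0.5867   0.2154   0.1545]
 [240.     176.       0.5808   0.2386   0.1657]
 [241.     176.       0.5803   0.2348   0.1662]
 [242.     176.       0.5821   0.2311   0.1599]
 [243.     176.       0.5812   0.2272   0.1616]
 [244.     176.       0.5819   0.2234   0.1586]
 [241.     177.       0.5786   0.2352   0.1593]
 [242.     177.       0.58     0.2314   0.1542]]
reader top 14 [0.5293 0.3147 0.1113] [0.5229 0.3077 0.1075] [0.5359 0.3202 0.1136]
can 60 [0.5479 0.1887 0.0602] [0.5956 0.2654 0.0999]
block 277 ((0.409446656703949, 0.2658354640007019), (0.07067743688821793, 0.09991687536239624), 25.857223510742188)
gauge top 7242 [0.3853 0.2505 1.1241] [0.4304 0.29   1.2142]
```

```bash
python3 - <<'E'
from station import arm
from h import *
s=arm.get_state();M=q2R(s["orientation"]);print(M, s["t"])
print("yaw z",np.degrees(np.arctan2(M[1,2],M[0,2])), "yaw y",np.degrees(np.arctan2(M[1,1],M[0,1])))
for n in("scene","top"):
    f=np.load(f"pics/{n}0.npz");P=np.load(f"pics/{n}P.npy")
    # tall things in the work region
    m=(P[...,2]>.12)&(P[...,2]<.7)&(P[...,0]>.3)&(P[...,0]<.9)&(P[...,1]>-.3)&(P[...,1]<.5)&(f["d"]>0)
    g=np.round(P[m][:,:2]/.03).astype(int)
    u,ix=np.unique(g,axis=0,return_inverse=True)
    for i,k in enumerate(u):
        z=P[m][ix.ravel()==i][:,2]; 
        if len(z)>3: print(n,k*.03,len(z),z.min().round(3),z.max().round(3))
E
```

```text
[[-0.0006 -0.9168 -0.3993]
 [ 0.0011 -0.3993  0.9168]
 [-1.      0.0001  0.0012]] 0.15
yaw z 113.53271522132886 yaw y -156.46727524324294
scene [ 0.36 -0.06] 15 0.121 0.13
scene [ 0.36 -0.03] 34 0.12 0.131
scene [0.36 0.  ] 33 0.121 0.131
scene [0.36 0.03] 39 0.121 0.132
scene [0.36 0.06] 46 0.12 0.132
scene [0.36 0.09] 48 0.121 0.132
scene [ 0.39 -0.06] 24 0.121 0.132
scene [ 0.39 -0.03] 69 0.122 0.133
scene [0.39 0.  ] 69 0.12 0.132
scene [0.39 0.03] 72 0.121 0.132
scene [0.39 0.06] 69 0.122 0.134
scene [0.39 0.09] 77 0.12 0.133
scene [0.39 0.12] 15 0.12 0.132
scene [0.39 0.27] 4 0.12 0.126
scene [ 0.42 -0.06] 23 0.122 0.13
scene [ 0.42 -0.03] 64 0.121 0.136
scene [0.42 0.  ] 64 0.121 0.133
scene [0.42 0.03] 67 0.121 0.133
scene [0.42 0.06] 65 0.121 0.131
scene [0.42 0.09] 74 0.12 0.131
scene [0.42 0.12] 12 0.121 0.13
scene [0.42 0.24] 41 0.121 0.131
scene [0.42 0.27] 33 0.121 0.13
scene [ 0.45 -0.06] 18 0.123 0.131
scene [ 0.45 -0.03] 61 0.122 0.131
scene [0.45 0.  ] 61 0.122 0.132
scene [0.45 0.03] 71 0.121 0.132
scene [0.45 0.06] 62 0.122 0.132
scene [0.45 0.09] 72 0.121 0.132
s
[... 4646 characters left out ...]
2 0.13
top [ 0.54 -0.03] 29 0.12 0.133
top [0.54 0.  ] 33 0.122 0.131
top [0.54 0.03] 34 0.122 0.133
top [0.54 0.06] 25 0.121 0.136
top [0.54 0.09] 29 0.121 0.135
top [0.57 0.21] 48 0.121 0.177
top [0.57 0.24] 56 0.121 0.177
top [0.6 0. ] 81 0.122 0.369
top [0.6  0.03] 16 0.133 0.35
top [0.6  0.18] 26 0.121 0.168
top [0.6  0.21] 36 0.121 0.179
top [0.6  0.24] 29 0.122 0.179
top [ 0.66 -0.3 ] 29 0.122 0.142
top [ 0.66 -0.27] 60 0.12 0.142
top [ 0.66 -0.24] 46 0.12 0.142
top [ 0.66 -0.21] 8 0.122 0.133
top [ 0.69 -0.3 ] 25 0.133 0.145
top [ 0.69 -0.27] 55 0.132 0.147
top [ 0.69 -0.24] 56 0.129 0.145
top [ 0.69 -0.21] 39 0.123 0.14
top [ 0.72 -0.27] 4 0.135 0.142
top [ 0.72 -0.21] 9 0.126 0.141
```

```bash
cat >> h.py <<'E'
def rel(s,pts):
    M=q2R(s["orientation"]);return ((np.array(pts)-s["eef_pos"])@M*1000).round(0)
E
python3 - <<'E'
from station import arm
from h import *
s=arm.get_state()
print(rel(s,[(.23,-.52,.29),(.20,-.43,.33),(.26,-.37,.33),(.32,-.31,.33),(.37,-.24,.33),(.41,-.16,.33),(.43,-.08,.33),(.44,0,.33),(.44,.08,.32),(.44,.15,.31),(.45,.21,.3)]))
E
```

```text
[[ -59.   -3.  106.]
 [ -99.  -12.  201.]
 [ -99.  -91.  232.]
 [ -99. -170.  263.]
 [ -99. -243.  307.]
 [ -99. -312.  364.]
 [ -99. -362.  430.]
 [ -99. -403.  499.]
 [ -89. -435.  572.]
 [ -79. -463.  637.]
 [ -69. -496.  688.]]
```

Request:
arm_command(
  rows=[
    [[-20,-1,35],[-40,-2,70],[-59,-3,105],[-72,-6,138],[-86,-9,170],[-99,-12,200],[-99,-51,216],[-99,-91,232],[-99,-130,248],[-99,-170,263],[-99,-207,285],[-99,-243,307]],
  ],
)

```text
$.rows[0][0]: bad value
```

Request:
arm_command(
  rows=[
    [[-20,-1,35,0],[-40,-2,70,0],[-59,-3,105,0],[-72,-6,138,0],[-86,-9,170,0],[-99,-12,200,0],[-99,-51,216,0],[-99,-91,232,0],[-99,-130,248,0],[-99,-170,263,0],[-99,-207,285,0],[-99,-243,307,0]],
  ],
)

```text
t: 1.15
eef_pos: [0.3674, -0.2429, 0.3304]
orientation: [-0.388, 0.592, -0.388, -0.591]
contact_force: [1.5, -1.8, 0.2]
finger_gap: 0.0858
```

Request:
arm_command(
  rows=[
    [[0,-30,25,0],[0,-58,48,0],[0,-85,80,0],[0,-108,110,0],[0,-128,144,0],[0,-146,178,0],[4,-162,212,0],[10,-178,246,0],[14,-193,280,0],[18,-208,314,0],[24,-226,346,0],[30,-248,378,0]],
  ],
)

```text
t: 2.15
eef_pos: [0.4422, 0.2027, 0.3005]
orientation: [-0.388, 0.592, -0.387, -0.592]
contact_force: [0.2, -1.4, 0.6]
finger_gap: 0.085
```

```bash
cat > look.py <<'E'
import sys
from station import arm
from h import *
tag=sys.argv[1]
s=arm.get_state();im,d=arm.camera("wrist");K,Rm,e=cam_pose(arm,"wrist",s)
P=cloud(K,Rm,e,d);np.savez(f"pics/{tag}.npz",im=im,d=d,P=P,K=K,Rm=Rm,e=e)
cv2.imwrite(f"pics/{tag}.png",cv2.resize(im,None,fx=1.5,fy=1.5,interpolation=cv2.INTER_CUBIC))
M=q2R(s["orientation"])
print(s["t"],s["eef_pos"],"yaw z",np.degrees(np.arctan2(M[1,2],M[0,2])),"F",s["contact_force"],"gap",s["finger_gap"],"q",s["joint_positions"])
E
python3 look.py w1
```

```text
2.15 [0.4422 0.2027 0.3005] yaw z 113.57947438335592 F [ 0.1844 -1.4054  0.5702] gap 0.0850369712093422 q [ 0.8349  0.0011 -0.2754 -0.0002 -1.2932 -1.9941]
```

View pics/w1.png

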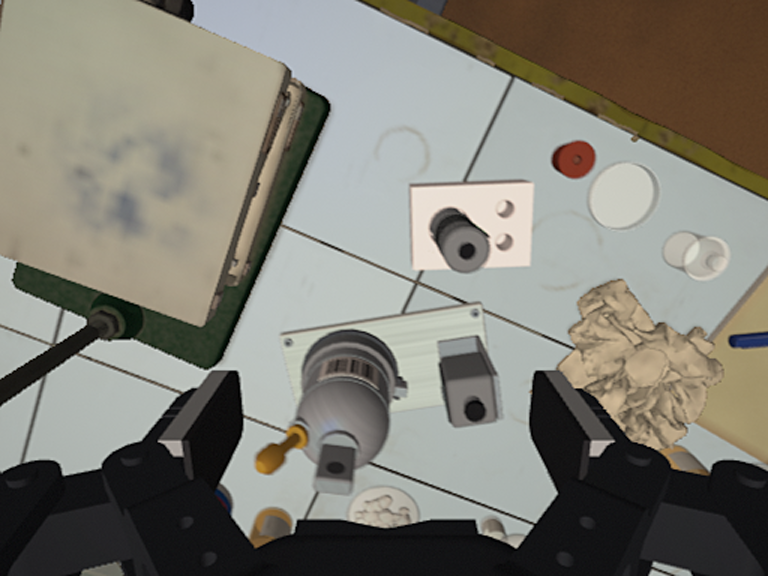

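The wrist view shows the lug at about (335,465), the brass nipple at (280,450), the reader at (468,390), and the gauge top at (467,250). Next I'll measure them from the depth points.

```bash
python3 - <<'E'
from h import *
f=np.load("pics/w1.npz");im=f["im"];P=f["P"];d=f["d"]
hsv=cv2.cvtColor(im,cv2.COLOR_BGR2HSV)
ok=d>0
def near(x,y,r): return ok&(np.hypot(P[...,0]-x,P[...,1]-y)<r)
def rect(m,n):
    c=cv2.minAreaRect(P[m][:,:2].astype(np.float32));print(n,m.sum(),"z",np.median(P[m][:,2]),P[m][:,:2].mean(0),c)
m=near(.583,.228,.035)
z=P[m][:,2];print("lug z hist",np.histogram(z,bins=np.arange(.11,.2,.005)))
rect(m&(P[...,2]>.172),"lugtop")
br=near(.59,.2,.08)&(hsv[...,1]>130)&(hsv[...,0]>8)&(hsv[...,0]<28)&(P[...,2]>.1)
print("brass",br.sum());b=P[br];print(b[:,2].min(),b[:,2].max());
for lo,hi in((.12,.13),(.13,.14),(.14,.15),(.15,.16),(.16,.175)):
    k=b[(b[:,2]>=lo)&(b[:,2]<hi)];print(lo,len(k),k.mean(0))
rect(near(.527,.316,.05)&(abs(P[...,2]-.112)<.004),"reader")
rect(near(.56,.26,.16)&(abs(P[...,2]-.010)<.0035),"plate")
rect(near(.41,.267,.09)&(abs(P[...,2]-.036)<.004)&(hsv[...,1]<40)&(hsv[...,2]>150),"block")
rect(near(.413,.253,.04)&(P[...,2]>.120),"gaugetop")
x0,y0=180,200
cv2.imwrite("pics/w1z.png",cv2.resize(im[y0:y0+140,x0:x0+180],None,fx=4.2,fy=4.2,interpolation=cv2.INTER_CUBIC))
E
```

```text
lug z hist (array([269, 350, 464, 650, 231, 238,  71,  65,  76,  79,  81,  87, 247,
        70,   0,   0,   0]), array([0.11 , 0.115, 0.12 , 0.125, 0.13 , 0.135, 0.14 , 0.145, 0.15 ,
       0.155, 0.16 , 0.165, 0.17 , 0.175, 0.18 , 0.185, 0.19 , 0.195]))
lugtop 286 z 0.17449123794016694 [0.5867 0.2267] ((0.5876511931419373, 0.2269972711801529), (0.012593160383403301, 0.025671461597085), 15.072755813598633)
brass 470
0.12250631209883422 0.1663194624198147
0.12 126 [0.5928 0.1973 0.1271]
0.13 52 [0.5945 0.1945 0.1342]
0.14 28 [0.5945 0.1901 0.1435]
0.15 117 [0.5931 0.1849 0.1559]
0.16 147 [0.5976 0.1826 0.1629]
reader 167 z 0.1126077846082284 [0.5294 0.3142] ((0.5301288366317749, 0.3145986795425415), (0.01612202450633049, 0.01615920104086399), 83.93607330322266)
plate 3839 z 0.010776520005706225 [0.5483 0.2585] ((0.5598716139793396, 0.2234223186969757), (0.31430965662002563, 0.23275651037693024), 0.1721353381872177)
block 2989 z 0.03699285593492502 [0.4045 0.2654] ((0.40994495153427124, 0.26634925603866577), (0.070268914103508, 0.10040499269962311), 25.84646224975586)
gaugetop 15247 z 0.3679892810710087 [0.4154 0.2419] ((0.4202241897583008, 0.24236813187599182), (0.03383275493979454, 0.05514952912926674), 18.819711685180664)
```

View pics/w1z.png

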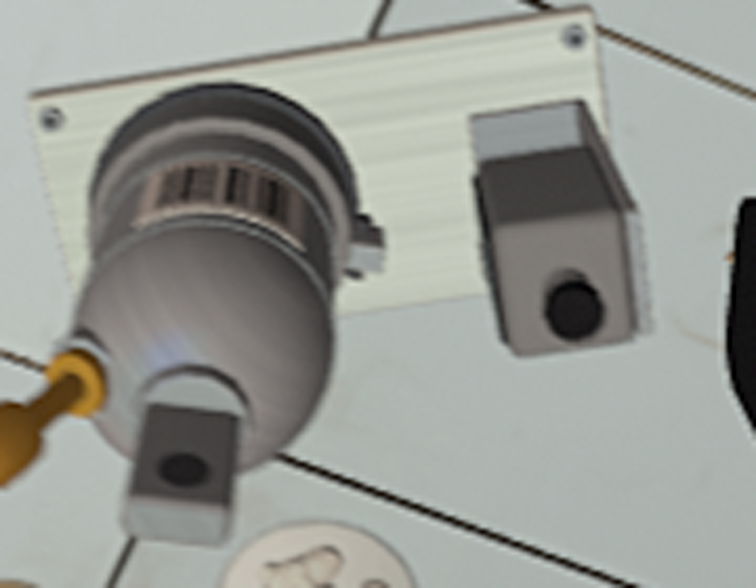

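```bash
python3 - <<'E'
from h import *
f=np.load("pics/w1.npz");K,Rm,e=f["K"],f["Rm"],f["e"]
def px(U,V): return ((U+.5)/4.2-.5+180,(V+.5)/4.2-.5+200)
pts={"cornerR":(30,95,.01),"cornerL":(592,8,.01),"scrR":(51,119,.01),"scrL":(574,37,.01),"rt1":(503,210+10,.112),"rt2":(627,207,.112),"rt3":(636,342,.112),"rt4":(517,355,.112),
"lugt1":(133,498,.1745),"lugt2":(237,500,.1745),"lugt3":(232,542,.1745),"lugt4":(122,537,.1745)}
W={k:ray(K,Rm,e,px(v[0],v[1]),v[2]) for k,v in pts.items()}
for k,v in W.items():print(k,v)
for a,b in(("cornerR","cornerL"),("scrR","scrL"),("rt1","rt2"),("rt4","rt3"),("lugt1","lugt2"),("lugt4","lugt3")):
    v=W[b]-W[a];print(a,b,np.hypot(*v[:2]),np.degrees(np.arctan2(v[1],v[0])))
E
```

```text
cornerR [0.5766 0.1519 0.01  ]
cornerL [0.4724 0.3129 0.01  ]
scrR [0.582  0.1615 0.01  ]
scrL [0.484 0.312 0.01 ]
rt1 [0.5126 0.2851 0.112 ]
rt2 [0.4959 0.3138 0.112 ]
rt3 [0.5314 0.3348 0.112 ]
rt4 [0.5482 0.3065 0.112 ]
lugt1 [0.5853 0.2162 0.1745]
lugt2 [0.5762 0.2385 0.1745]
lugt3 [0.5874 0.2419 0.1745]
lugt4 [0.5964 0.2178 0.1745]
cornerR cornerL 0.19174072913754844 122.88608187114043
scrR scrL 0.17957192322258872 123.05740830392283
rt1 rt2 0.03315596376654903 120.1624974307615
rt4 rt3 0.032851898596782385 120.6535676797337
lugt1 lugt2 0.02411222983186774 112.20069459018714
lugt4 lugt3 0.025766339170346274 110.38945290120886
```

Request:
arm_command(
  rows=[
    [[0,-12,-3,-6.5],[0,-24,-6,-13],[0,-36,-9,-19.5],[0,-48,-12,-26],[0,-60,-15,-32.5],[0,-72,-18,-39],[0,-84,-21,-45.5],[0,-96,-24,-52],[0,-108,-27,-58.5],[0,-120,-30,-65],[0,-132,-33,-72],[0,-143,-35,-79]],
  ],
)

```text
t: 3.2
eef_pos: [0.5887, 0.2258, 0.2998]
orientation: [-0.079, -0.702, -0.079, 0.703]
contact_force: [0.5, -0.4, 0.1]
finger_gap: 0.0859
```

```bash
python3 look.py w2
```

```text
3.2 [0.5887 0.2258 0.2998] yaw z -167.13201001259034 F [ 0.4819 -0.4255  0.1346] gap 0.08587538451500687 q [ 0.6753  0.2523  0.0167 -0.0002 -1.336  -0.4506]
```

View pics/w2.png

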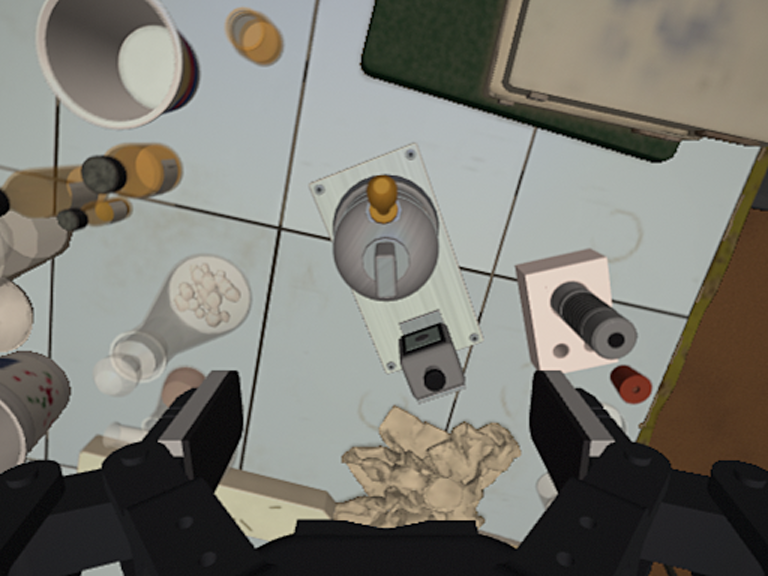

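This view shows all four plate screws, at (411,154), (320,189), (473,338) and (391,367). The lug at (386,270) and nipple at (382,190) line up nearly vertically. I'll refine these with a zoom.

```bash
python3 - <<'E'
from h import *
f=np.load("pics/w2.npz");im=f["im"];x0,y0=195,85
cv2.imwrite("pics/w2z.png",cv2.resize(im[y0:y0+190,x0:x0+140],None,fx=3.1,fy=3.1,interpolation=cv2.INTER_CUBIC))
cv2.imwrite("pics/w2l.png",cv2.resize(im[105:205,205:305],None,fx=6,fy=6,interpolation=cv2.INTER_CUBIC))
E
```

```text
(no output)
```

View pics/w2z.png

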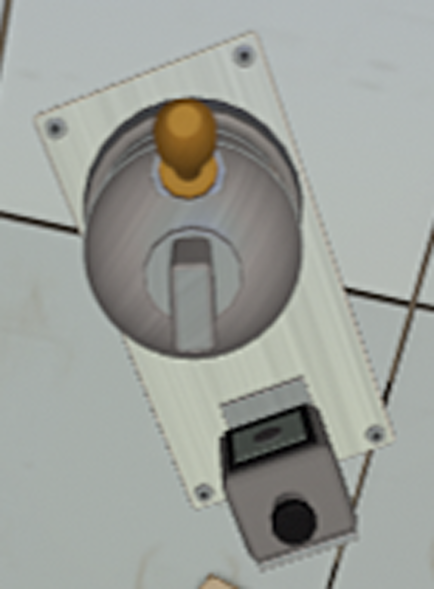

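View pics/w2l.png

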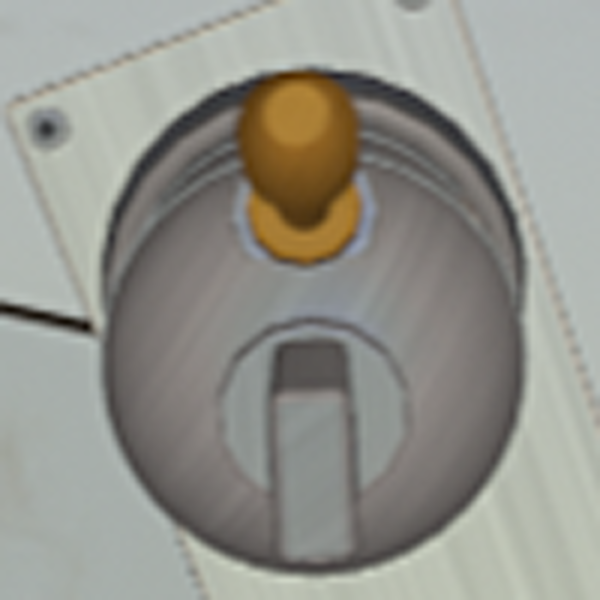

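```bash
python3 - <<'E'
from h import *
f=np.load("pics/w2.npz");K,Rm,e=f["K"],f["Rm"],f["e"];P=f["P"]
ang=lambda v:np.degrees(np.arctan2(v[1],v[0]))
def r(U,V,z,x0,y0,s): return ray(K,Rm,e,((U+.5)/s-.5+x0,(V+.5)/s-.5+y0),z)
A=lambda U,V,z:r(U,V,z,195,85,3.1)
B=lambda U,V,z:r(U,V,z,205,105,6)
sc=[A(244,55,.010),A(376,433,.01),A(56,128,.01),A(204,493,.01)]
co=[A(256,32,.01),A(394,438,.01),A(37,118,.01),A(196,506,.01)]
for nm,q in(("screws",sc),("corners",co)):
    print(nm,np.array(q)[:,:2].tolist(),"len",np.hypot(*(q[1]-q[0])[:2]),np.hypot(*(q[3]-q[2])[:2]),"ang y",ang(q[1]-q[0]),ang(q[3]-q[2]),"ang x",ang(q[0]-q[2])+90,ang(q[1]-q[3])+90,"w",np.hypot(*(q[0]-q[2])[:2]))
    print(" ctr",np.mean(q,0))
# reader top: 
rt=[A(229,484,.112),A(328,457,.112),A(355,530,.112),A(264,563,.112)]
print("reader",np.array(rt)[:,:2].tolist(),[ang(rt[1]-rt[0])+90,ang(rt[2]-rt[3])+90,ang(rt[3]-rt[0]),ang(rt[2]-rt[1])])
zt=np.median(P[150+105-60:155+105-60,250:258,2]);print("z lug",P[180:197:4,256,2], "nip z",P[120:128:2,253,2])
lt=[B(277,391,.1745),B(352,391,.1745),B(355,560,.1745),B(282,560,.1745)]
print("lug",np.array(lt)[:,:2].tolist(),"ang x",ang(lt[3]-lt[0]),ang(lt[2]-lt[1]),"ctr",np.mean(lt,0),"size",np.hypot(*(lt[3]-lt[0])[:2]),np.hypot(*(lt[1]-lt[0])[:2]))
tip=B(295,110,.163);print("tip",tip); c=np.mean(lt,0); v=(c-tip)[:2];print("tip->lug",np.hypot(*v),ang(v))
E
```

```text
screws [[0.5815465107689787, 0.1602099806361909], [0.4824752588965074, 0.31006480109274603], [0.6517570791758194, 0.20668273793834172], [0.5529289208505753, 0.35716910005874214]] len 0.1796429240511438 0.18003652424492034 ang y 123.46928406449445 123.29390739627115 ang x -56.49920793289468 -56.233885615334 w 0.08419763112627497
 ctr [0.5672 0.2585 0.01  ]
corners [[0.578898955445218, 0.15025808407929953], [0.4736934819968317, 0.3106155768157923], [0.6603018380030845, 0.20438680773622098], [0.5550900755263309, 0.36454796670448913]] len 0.191788209022957 0.19162753404853822 ang y 123.26761203537768 123.3013857696138 ang x -56.37814034592688 -56.47203075963239 w 0.09775657529525664
 ctr [0.567  0.2575 0.01  ]
reader [[0.5573091605899047, 0.3039825321872764], [0.5254797345927763, 0.2860019731233726], [0.508453160865659, 0.31160835477463067], [0.5374262523895971, 0.3319609320965684]] [np.float64(-60.53773632024868), np.float64(-54.91330871679298), np.float64(125.39958407404339), np.float64(123.62131501607901)]
z lug [0.1752 0.1754 0.1757 0.1741 0.1747] nip z [0.1623 0.165  0.1642 0.1652]
lug [[0.5961597287914623, 0.21540150330467372], [0.5858923489558159, 0.21306294366603065], [0.5797926041172449, 0.23723566837284293], [0.5900463059103598, 0.239569214623916]] ang x 104.19565907492722 104.16235820947722 ctr [0.588  0.2263 0.1745] size 0.024928943213329745 0.01053033474648023
tip [0.6021 0.178  0.163 ]
tip->lug 0.05033144695432029 106.27978500444591
```

Request:
arm_command(
  rows=[
    [[26,0,1,-1.6],[52,0,1,-1.6],[78,0,1,-1.6],[104,0,1,-1.6],[130,0,1,-1.6],[150,0,1,-1.6],[157,0,1,-1.6],[157,0,1,-1.6]],
  ],
)

```text
t: 3.92
eef_pos: [0.586, 0.225, 0.1412]
orientation: [-0.087, -0.701, -0.086, 0.703]
contact_force: [0.6, -0.3, 0.1]
finger_gap: 0.0853
```

Request:
arm_command(
  rows=[
    [[0,0,0,0],[0,0,0,0],[0,0,0,0],[0,0,0,0],[0,0,0,0],[0,0,0,0],[0,0,0,0],[0,0,0,0]],
  ],
  claw=0,
  force=60,
)

```text
t: 4.58
eef_pos: [0.5885, 0.2262, 0.1443]
orientation: [0.087, 0.703, 0.087, -0.701]
contact_force: [4.2, 0.6, 1.6]
finger_gap: 0.0109
```

```bash
python3 look.py w3
```

```text
4.5833 [0.5885 0.2262 0.1443] yaw z -165.8443719156419 F [4.2028 0.5853 1.6316] gap 0.010946171943433506 q [ 0.6766  0.3506 -0.2097  0.001  -1.0077 -0.4301]
```

View pics/w3.png

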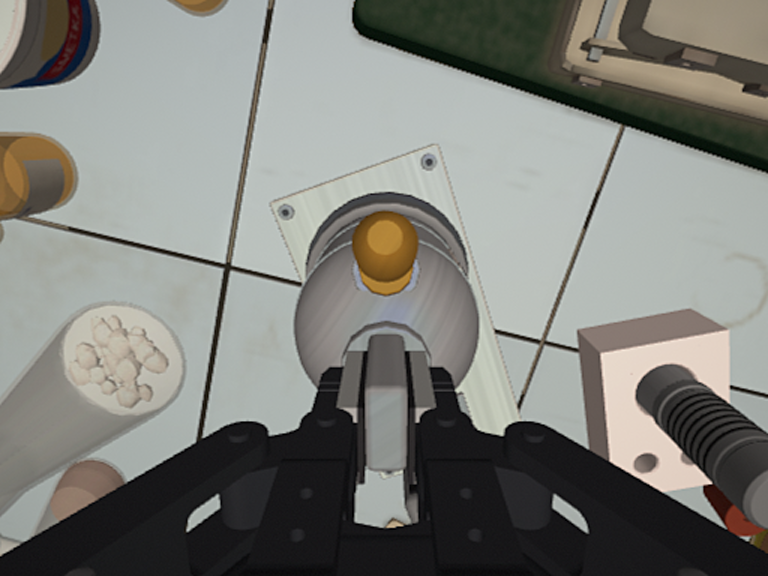

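Request:
arm_command(
  rows=[
    [[0,0,0,4],[0,0,0,10],[0,0,0,16],[0,0,0,22],[0,0,0,28],[0,0,0,34],[0,0,0,40],[0,0,0,46],[0,0,0,52],[0,0,0,58],[0,0,0,64],[0,0,0,68]],
  ],
  force=100,
)

```text
t: 5.63
eef_pos: [0.5875, 0.2266, 0.1444]
orientation: [-0.322, 0.63, -0.321, -0.629]
contact_force: [-0.3, 2.7, 5.3]
finger_gap: 0.0104
```

Request:
arm_command(
  rows=[
    [[0,0,0,2.8],[0,0,0,2.8],[0,0,0,2.8]],
  ],
)

```text
t: 5.88
eef_pos: [0.5875, 0.2266, 0.1443]
orientation: [-0.336, 0.623, -0.335, -0.622]
contact_force: [-0.2, 1.7, 5.9]
finger_gap: 0.0106
```

```bash
python3 look.py w4
```

```text
5.8833 [0.5875 0.2266 0.1443] yaw z 123.32245068188001 F [-0.2141  1.6978  5.9407] gap 0.01064461604895525 q [ 0.6774  0.35   -0.2099 -0.0004 -1.0089 -1.6664]
```

View pics/w4.png

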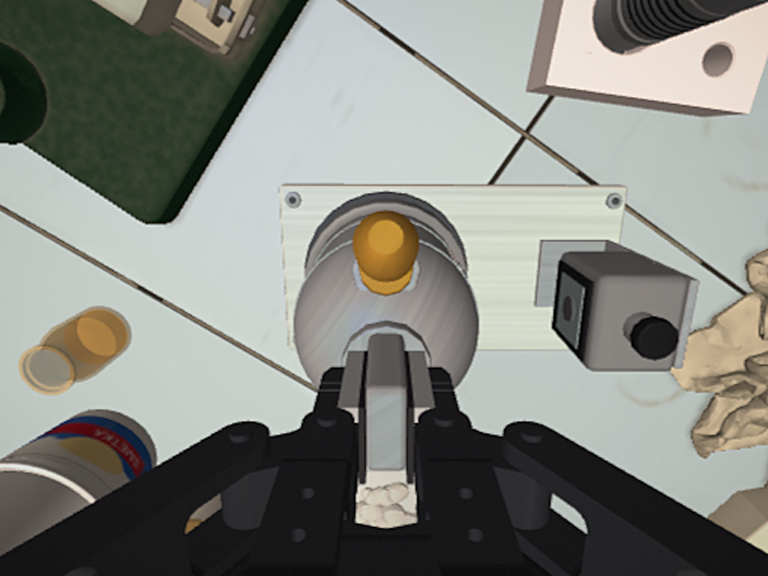

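Request:
arm_command(
  rows=[
    [[0,0,0,0],[0,0,0,0],[0,0,0,0],[0,0,0,0],[0,0,0,0],[0,0,0,0]],
  ],
  claw=85,
  force=40,
)

```text
t: 6.43
eef_pos: [0.5871, 0.2256, 0.1431]
orientation: [0.335, -0.622, 0.336, 0.622]
contact_force: [0.5, 0.2, 0.2]
finger_gap: 0.0811
```

Request:
arm_command(
  rows=[
    [[-15,0,0,0],[-45,0,0,0],[-80,0,0,0],[-115,0,0,0],[-140,20,18,0],[-140,45,40,0],[-140,70,62,0],[-140,95,84,0],[-140,115,100,0],[-140,129,113,0],[-140,129,113,0]],
  ],
)

```text
t: 7.35
eef_pos: [0.4147, 0.2492, 0.2841]
orientation: [0.336, -0.622, 0.334, 0.623]
contact_force: [-0.1, 0.0, 0.7]
finger_gap: 0.0848
```

```bash
python3 look.py w5
```

```text
7.35 [0.4147 0.2492 0.2841] yaw z 123.43075391711524 F [-0.097   0.0176  0.6971] gap 0.08478869756996876 q [ 0.9482  0.0044 -0.3089 -0.0008 -1.2559 -1.9352]
```

View pics/w5.png

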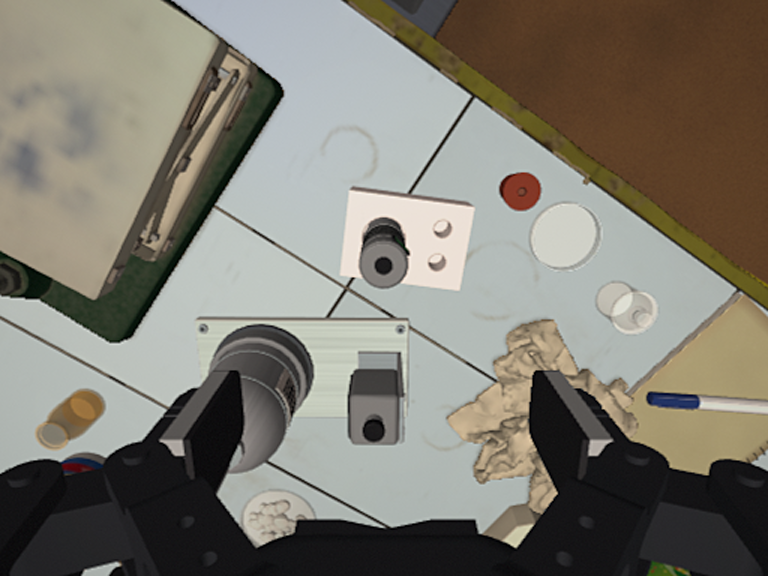

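The gauge top is at about (383,265). The plate screws at (203,328) and (400,328) are level, so the tool is parallel to the station. Now I'll measure the gauge centre.

```bash
python3 - <<'E'
from station import arm
from h import *
f=np.load("pics/w5.npz");K,Rm,e,P,im=f["K"],f["Rm"],f["e"],f["P"],f["im"]
m=(np.hypot(P[...,0]-.415,P[...,1]-.252)<.05)&(P[...,2]>.118)&(P[...,2]<.135)
n,l,st,c=cv2.connectedComponentsWithStats(m.astype(np.uint8))
i=1+np.argmax(st[1:,4]);q=np.argwhere(l==i)[:,::-1].astype(np.float32)
(cx,cy),r=cv2.minEnclosingCircle(q);z=np.median(P[l==i][:,2]);print("blob",st[i],cx,cy,r,"z",z,"mean",P[l==i].mean(0))
print("ray circle",ray(K,Rm,e,(cx,cy),.124), "D mm",2*r/K[0,0]*(e[2]-.124)*1000)
print("holecap",ray(K,Rm,e,((383.5)/1.5-.33,(265)/1.5-.33),.124))
print("block",cv2.minAreaRect(P[(np.hypot(P[...,0]-.41,P[...,1]-.267)<.09)&(abs(P[...,2]-.036)<.004)][:,:2].astype(np.float32)))
s=arm.get_state();print(s["eef_pos"],rel(s,[(.415,.252,.069)]))
g=ray(K,Rm,e,(cx,cy),.124);print(rel(s,[(g[0],g[1],.069)]))
E
```

```text
blob [240 158  34  35 889] 256.3666687011719 174.63333129882812 17.561487197875977 z 0.12477172329335862 mean [0.4165 0.2493 0.1246]
ray circle [0.416  0.2493 0.124 ] D mm 32.63188565034349
holecap [0.4179 0.2494 0.124 ]
block ((0.4012506306171417, 0.27859756350517273), (0.07527194917201996, 0.13005471229553223), 25.839658737182617)
[0.416  0.2494 0.2841] [[215.  -0.   3.]]
[[215.   0.  -0.]]
```

Request:
arm_command(
  rows=[
    [[25,0,0,0],[55,0,0,0],[85,0,0,0],[115,0,0,0],[145,0,0,0],[172,0,0,0],[195,0,0,0],[208,0,0,0],[215,0,0,0],[215,0,0,0]],
  ],
)

```text
t: 8.23
eef_pos: [0.4172, 0.2484, 0.0667]
orientation: [0.335, -0.622, 0.337, 0.622]
contact_force: [-0.5, 0.3, 0.0]
finger_gap: 0.0848
```

Request:
arm_command(
  rows=[
    [[0,0,0,0],[0,0,0,0],[0,0,0,0],[0,0,0,0],[0,0,0,0],[0,0,0,0],[0,0,0,0]],
  ],
  claw=0,
  force=25,
)

```text
t: 8.82
eef_pos: [0.4178, 0.2497, 0.0692]
orientation: [-0.336, 0.623, -0.335, -0.622]
contact_force: [-0.7, -0.8, 6.6]
finger_gap: 0.0315
```

```bash
python3 look.py w6; python3 - <<'E'
from station import arm
import cv2
im,d=arm.camera("scene");cv2.imwrite("pics/s6.png",cv2.resize(im[150:280,200:340],None,fx=5,fy=4.5,interpolation=cv2.INTER_CUBIC))
E
```

```text
8.8167 [0.4178 0.2497 0.0692] yaw z 123.36206091670493 F [-0.6613 -0.757   6.571 ] gap 0.03146749694043599 q [ 0.944   0.2253 -0.6067  0.0006 -0.7372 -1.933 ]
```

View pics/w6.png

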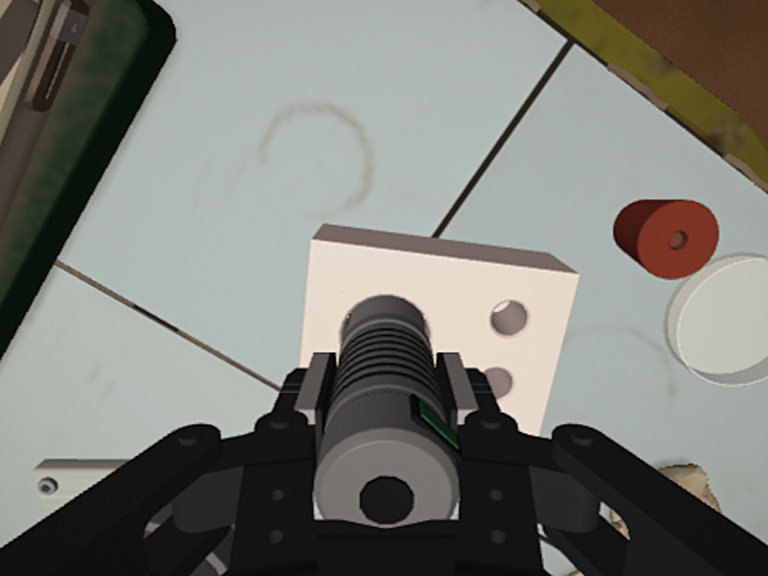

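View pics/s6.png

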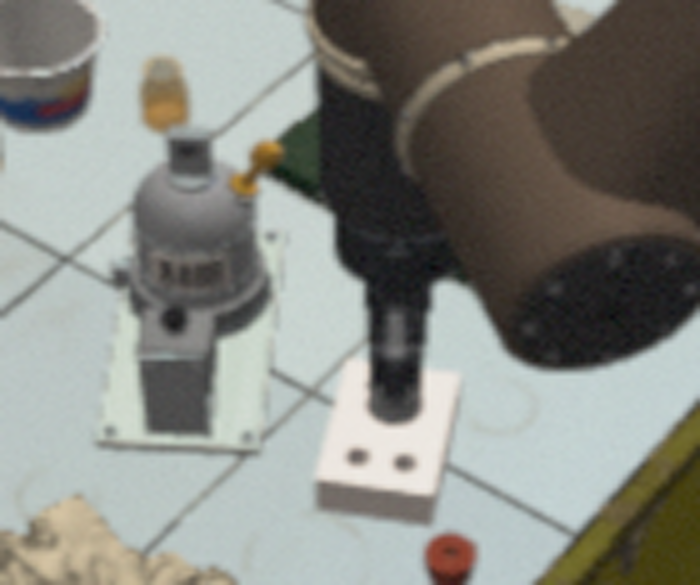

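Request:
arm_command(
  rows=[
    [[-4,0,0,0],[-9,0,0,0],[-14,0,0,0],[-14,3,0,0],[-14,7,0,0],[-14,11,0,0],[-14,15,0,0],[-14,19,0,0],[-14,23,0,0],[-14,27,0,0],[-14,31,0,0],[-14,31,0,0]],
  ],
)

```text
t: 9.92
eef_pos: [0.3905, 0.2316, 0.0821]
orientation: [0.335, -0.622, 0.336, 0.623]
contact_force: [1.3, 3.4, -2.5]
finger_gap: 0.0312
```

```bash
python3 look.py w7; python3 - <<'E'
from station import arm
import cv2
im,d=arm.camera("scene");cv2.imwrite("pics/s7.png",cv2.resize(im[150:280,200:340],None,fx=5,fy=4.5,interpolation=cv2.INTER_CUBIC))
E
```

```text
9.9167 [0.3905 0.2316 0.0821] yaw z 123.32999532591332 F [ 1.3303  3.3976 -2.4547] gap 0.03124646929510121 q [ 0.9711  0.157  -0.6584 -0.0005 -0.7559 -1.9597]
```

View pics/w7.png

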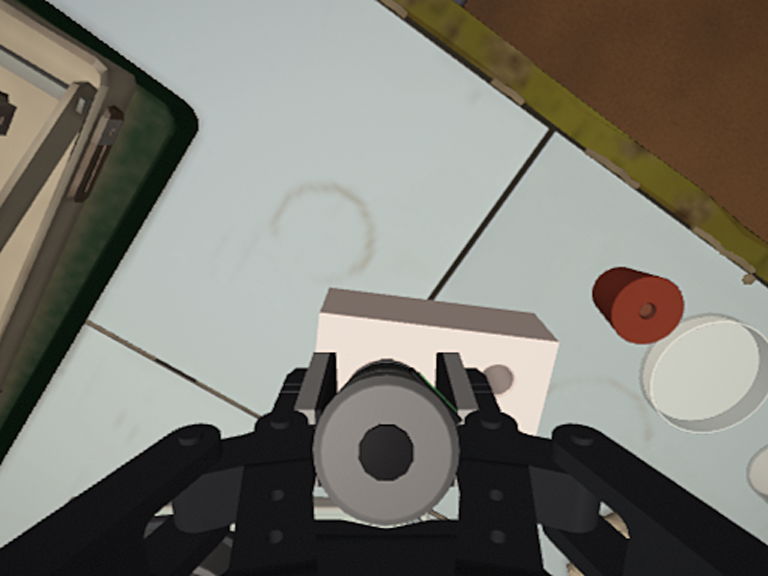

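View pics/s7.png

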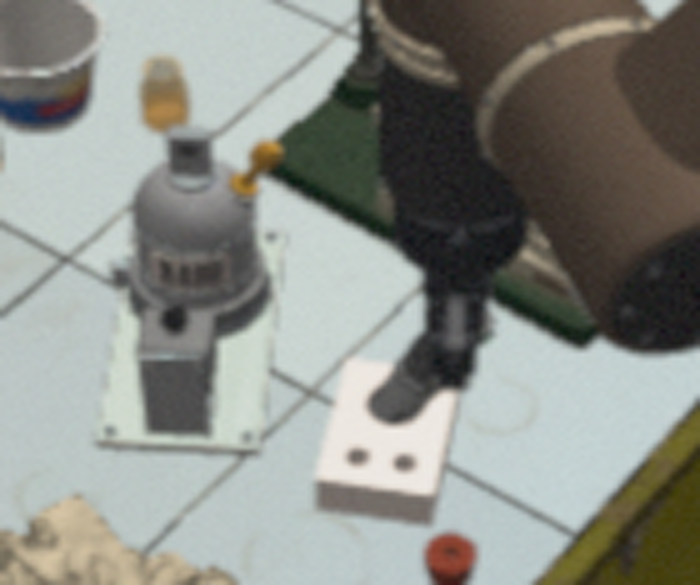

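The gauge pivoted in the grip. Next I'll measure its tilt by fitting a plane to the cap at (386,450).

```bash
cat > tilt.py <<'E'
import sys
from station import arm
from h import *
f=np.load(f"pics/{sys.argv[1]}.npz");K,Rm,e,P,d,im=[f[k] for k in("K","Rm","e","P","d","im")]
s=arm.get_state();M=q2R(s["orientation"]);T=(P-s["eef_pos"])@M*1000
v,u=np.mgrid[:384,:512]
ucv=(386/1.5,float(sys.argv[2])/1.5)
m=(np.hypot(u-ucv[0],v-ucv[1])<44)&(d>0)&(np.hypot(u-ucv[0],v-ucv[1])>21)
p=T[m];c=None
for _ in range(8):
    c=np.median(p,0) if c is None else p.mean(0);n=np.linalg.svd(p-c)[2][2] if len(p)<8000 else None
    r=(T[m]-c)@n;p=T[m][abs(r)<1.5]
n*=-np.sign(n[0]);print("n",len(p),"normal(tool)",n,"tilt y deg",np.degrees(np.arctan2(n[1],-n[0])),"tilt z",np.degrees(np.arctan2(n[2],-n[0])))
sel=m.copy();sel[m]=abs(r)<1.5
full=(abs((T-c)@n)<1.5)&(np.hypot(u-ucv[0],v-ucv[1])<60)
q=np.argwhere(full)[:,::-1].astype(np.float32);print("cap centre tool mm",T[full].mean(0))
E
python3 tilt.py w7 450
```

```text
n 4574 normal(tool) [-0.9224  0.3862 -0.002 ] tilt y deg 22.716276206243077 tilt z -0.12237567689789661
cap centre tool mm [-53.2866  10.1368  -0.2194]
```

Request:
arm_command(
  rows=[
    [[-1.5,1,0,0],[-1.5,2,0,0],[-1.5,3,0,0],[-1.5,3.5,0,0],[-1.5,3.5,0,0]],
  ],
)

```text
t: 10.43
eef_pos: [0.3886, 0.2304, 0.0839]
orientation: [-0.336, 0.622, -0.335, -0.622]
contact_force: [3.1, 2.7, -3.7]
finger_gap: 0.0316
```

```bash
python3 look.py w8;python3 tilt.py w8 445;python3 tilt.py w8 455
```

```text
10.4333 [0.3886 0.2304 0.0839] yaw z 123.33764552443748 F [ 3.104   2.7321 -3.6946] gap 0.03158802753180186 q [ 0.9737  0.1501 -0.6622  0.0001 -0.7582 -1.9627]
n 4584 normal(tool) [-0.9135  0.4067 -0.0036] tilt y deg 24.000495235608977 tilt z -0.2273927322905319
cap centre tool mm [-53.0696  10.1858  -0.2795]
n 4572 normal(tool) [-0.9172  0.3983 -0.0023] tilt y deg 23.474612361748154 tilt z -0.14167298632842135
cap centre tool mm [-53.097   10.1198  -0.2714]
```

View pics/w8.png

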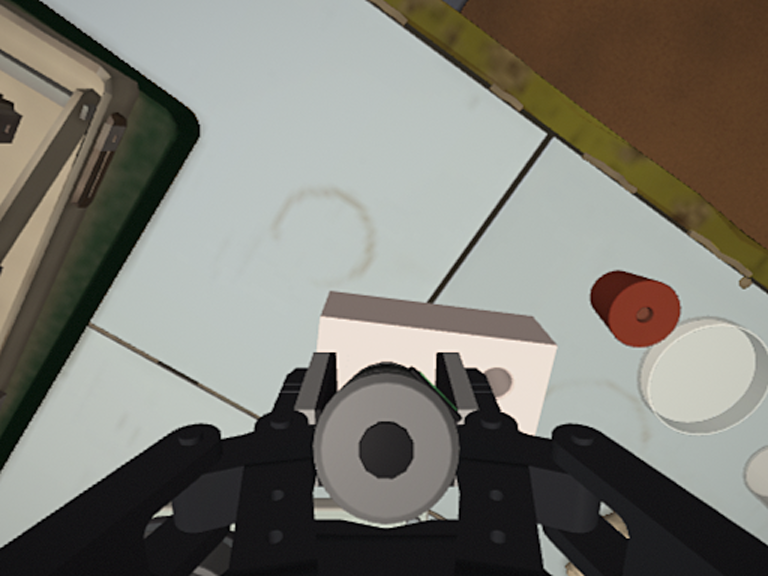

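Request:
arm_command(
  rows=[
    [[-0.5,1,0,0],[-1,2,0,0],[-1,2,0,0]],
  ],
)

```text
t: 10.73
eef_pos: [0.3867, 0.2291, 0.0849]
orientation: [0.336, -0.622, 0.336, 0.622]
contact_force: [2.2, 2.0, -1.8]
finger_gap: 0.0315
```

```bash
python3 look.py w9;python3 tilt.py w9 447;python3 - <<'E'
from station import arm
from h import *
f=np.load("pics/w9.npz");im=f["im"];K,Rm,e=f["K"],f["Rm"],f["e"]
s=arm.get_state();M=q2R(s["orientation"])
g=cv2.GaussianBlur(cv2.cvtColor(im,cv2.COLOR_BGR2GRAY),(3,3),0)
dark=(g<70).astype(np.uint8);dark[:270]=0;dark[330:]=0;dark[:,:235]=0;dark[:,280:]=0
n,l,st,c=cv2.connectedComponentsWithStats(dark)
for i in range(1,n): 
    if st[i,4]>100: print(st[i],c[i])
# full image view for other axis: scene camera
im2,d=arm.camera("scene");cv2.imwrite("pics/s9.png",cv2.resize(im2[200:260,260:320],None,fx=10,fy=10,interpolation=cv2.INTER_CUBIC))
E
```

```text
10.7333 [0.3867 0.2291 0.0849] yaw z 123.33423183700543 F [ 2.2066  1.957  -1.8316] gap 0.03154440130120138 q [ 0.9757  0.145  -0.6653 -0.0001 -0.7605 -1.9646]
n 4576 normal(tool) [-0.9067  0.4218 -0.0043] tilt y deg 24.95076704006514 tilt z -0.27035477580307987
cap centre tool mm [-52.8729  10.5243  -0.2985]
[ 240  279   35   38 1067] [257.0637 297.6457]
```

View pics/s9.png

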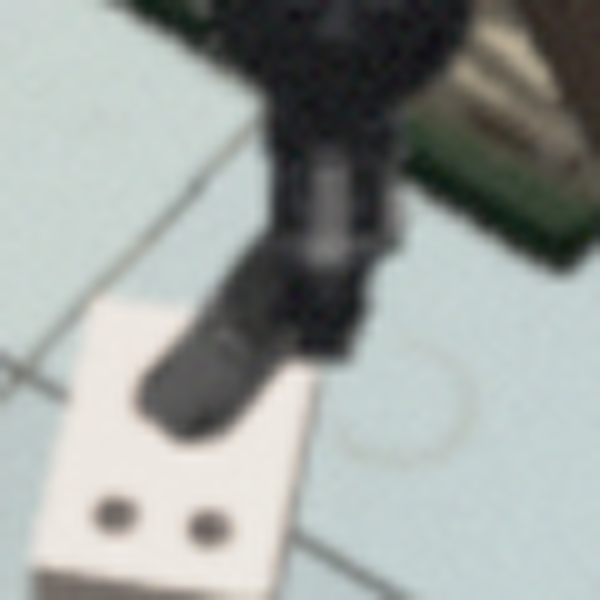

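Request:
arm_command(
  rows=[
    [[0,0,0,0],[0,0,0,0],[0,0,0,0],[0,0,0,0],[-6,-0.5,0,0],[-14,-0.5,0,0],[-30,0,0,0],[-60,0,0,0],[-95,0,0,0],[-130,0,0,0],[-165,0,0,0],[-180,0,0,0]],
  ],
  force=100,
)

```text
t: 11.83
eef_pos: [0.3871, 0.2288, 0.2697]
orientation: [-0.337, 0.623, -0.334, -0.622]
contact_force: [0.1, 1.2, -2.8]
finger_gap: 0.03
```

```bash
python3 look.py w10;python3 tilt.py w10 447
```

```text
11.8333 [0.3871 0.2288 0.2697] yaw z 123.3472238103018 F [ 0.1356  1.2186 -2.7997] gap 0.02995154035691701 q [ 0.9754 -0.0517 -0.3967  0.001  -1.2224 -1.9645]
n 4585 normal(tool) [-0.9118  0.4107  0.0004] tilt y deg 24.25083151465822 tilt z 0.02379337927289205
cap centre tool mm [-51.4973  11.0635  -0.483 ]
```

View pics/w10.png

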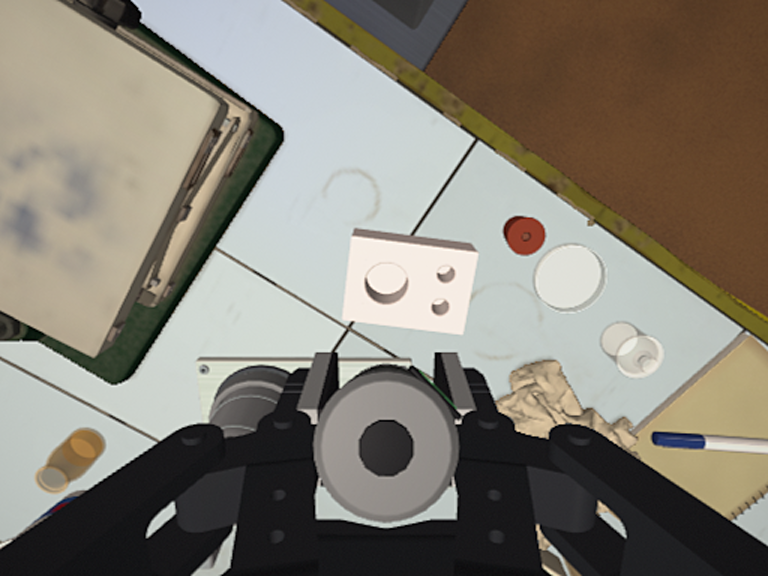

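```bash
python3 - <<'E'
from station import arm
from h import *
T=arm.calibration("wrist")["T_tool_cam"];K=arm.calibration("wrist")["camera_matrix"]
c=np.array([-51.5,11.06,-.48]);a=np.radians(24.7);n=np.array([-np.cos(a),np.sin(a),0])
def hit(U,V):
    d=T[:3,:3]@[((U+.5)/1.5-.5-K[0,2])/K[0,0],((V+.5)/1.5-.5-K[1,2])/K[1,1],1];o=T[:3,3]*1000
    return o+d*((c-o)@n)/(d@n)
for U,V in((386,448),(314,445),(459,445),(386,374),(386,522)): print((U,V),hit(U,V))
C=(hit(386,374)+hit(386,522)+hit(314,445)+hit(459,445))/4;print("C",C,"mouth",C-116*n, "axis at x=-19:",C-n*((C[0]+19)/n[0]),"g=",116-(C[0]+19)/n[0])
s=arm.get_state();M=q2R(s["orientation"]);mo=s["eef_pos"]+M@(C-116*n)/1000;print("mouth world",mo)
K2,R2,e2=cam_pose(arm,"scene");print("scene px mouth",proj(K2,R2,e2,mo),"cap",proj(K2,R2,e2,s["eef_pos"]+M@C/1000))
im,d=arm.camera("scene");p=proj(K2,R2,e2,mo)[0].astype(int);x0,y0=p[0]-40,p[1]-45;print(x0,y0)
cv2.imwrite("pics/s10.png",cv2.resize(im[y0:y0+80,x0:x0+80],None,fx=7,fy=7,interpolation=cv2.INTER_CUBIC))
E
```

```text
(386, 448) [-52.164    9.6163  -0.4005]
(314, 445) [-51.8983  10.1941 -15.9399]
(459, 445) [-51.9077  10.1737  15.359 ]
(386, 374) [-45.5936  23.9015  -0.3903]
(386, 522) [-58.4703  -4.0945  -0.4103]
C [-51.9675  10.0437  -0.3454] mouth [ 53.4195 -38.4289  -0.3454] axis at x=-19: [-19.      -5.1196  -0.3454] g= 79.712544558401
mouth world [0.4202 0.2505 0.2177]
scene px mouth [[279.3311 199.3312]] cap [[299.1029 173.2249]]
239 154
```

View pics/s10.png

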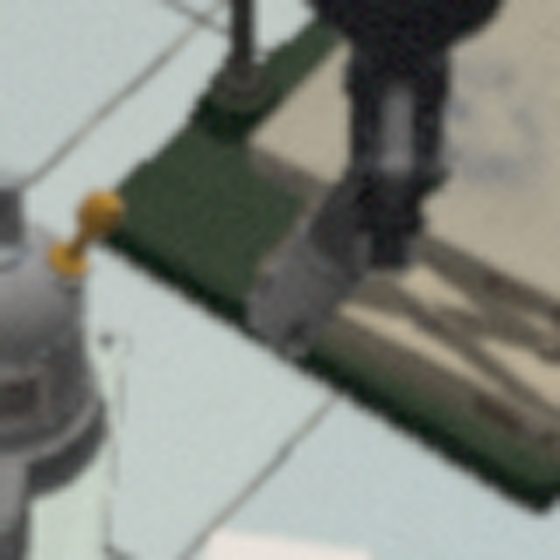

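```bash
python3 - <<'E'
from station import arm
from h import *
f=np.load("pics/w4.npz");K,Rm,e,im=f["K"],f["Rm"],f["e"],f["im"]
cv2.imwrite("pics/w4z.png",cv2.resize(im[130:205,215:300],None,fx=7,fy=7,interpolation=cv2.INTER_CUBIC))
K2,R2,e2=cam_pose(arm,"scene")
ax=np.array([.588,.2264]);dr=np.array([np.cos(np.radians(213.4)),np.sin(np.radians(213.4))])
tip=np.r_[ax+.05*dr,.163];print("tip",tip)
ad=np.r_[np.sin(np.radians(25))*dr,np.cos(np.radians(25))]
for h in(0,-.006,-.017,-.041): print(h,(proj(K2,R2,e2,tip+h*ad)-[239,154])*7, proj(K,Rm,e,tip+h*ad))
E
```

```text
tip [0.5463 0.1989 0.163 ]
0 [[110.7913 196.042 ]] [[256.8286 157.0465]]
-0.006 [[105.1051 204.5288]] [[256.8277 160.7169]]
-0.017 [[ 94.7623 219.9656]] [[256.8262 166.6547]]
-0.041 [[ 72.5575 253.1063]] [[256.8236 176.9207]]
```

View pics/w4z.png

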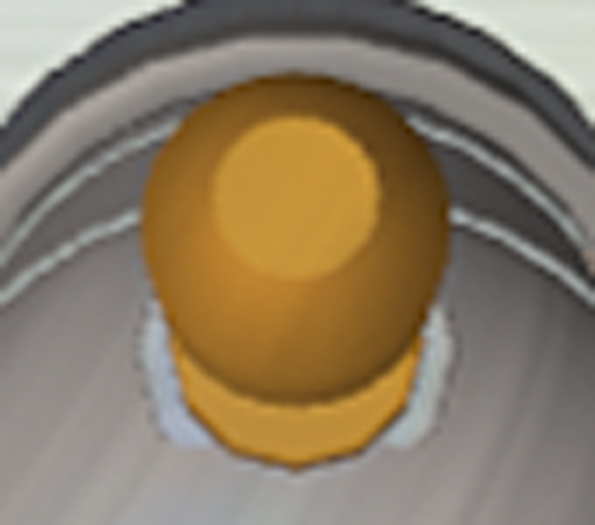

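```bash
cat > ins.py <<'E'
from station import arm
from h import *
s=arm.get_state();M=q2R(s["orientation"])
dr=np.array([np.cos(np.radians(213.4)),np.sin(np.radians(213.4))])
ad=np.r_[np.sin(np.radians(25))*dr,np.cos(np.radians(25))]
tip=np.array([.5463,.1989,.163]);m=np.array([53.4,-38.4,-.4])/1000
p=s["eef_pos"]
mo=p+M@m;dv=(mo-tip);print("p",p,"yaw",np.degrees(np.arctan2(M[1,2],M[0,2])),"mouth-tip: along",dv@ad*1000,"tool",dv@M*1000,"perp",(dv-ad*(dv@ad))@M*1000,"F",s["contact_force"],"F along ad",s["contact_force"]@ad)
for st in(.04,.01,0,-.0075,-.028,-.033): print(st,((tip+st*ad-mo)@M*1000).round(1))
E
python3 ins.py
```

```text
p [0.387  0.2292 0.2681] yaw 123.33432723181076 mouth-tip: along 79.81403497808154 tool [-51.9765  77.63   112.6179] perp [ 20.4866  44.1729 112.5591] F [-0.3598  0.5978 -3.2828] F along ad -2.987406633734086
0.04 [  15.7  -60.9 -112.6]
0.01 [  42.9  -73.4 -112.6]
0 [  52.   -77.6 -112.6]
-0.0075 [  58.8  -80.8 -112.6]
-0.028 [  77.4  -89.4 -112.6]
-0.033 [  81.9  -91.5 -112.6]
```

Request:
arm_command(
  rows=[
    [[0,-17,-32,0],[0,-32,-60,0],[0,-46,-86,0],[4,-56,-105,0],[12,-60,-112,0],[22,-64,-112.5,0],[32,-68.5,-112.5,0],[40,-72,-112.5,0],[40,-72,-112.5,0]],
  ],
)

```text
t: 12.68
eef_pos: [0.5074, 0.1749, 0.222]
orientation: [0.334, -0.622, 0.337, 0.623]
contact_force: [0.7, 1.1, -3.5]
finger_gap: 0.0303
```

```bash
python3 ins.py; python3 look.py w11; python3 tilt.py w11 447; python3 - <<'E'
from station import arm
from h import *
im,d=arm.camera("scene");x0,y0=205,140
cv2.imwrite("pics/s11.png",cv2.resize(im[y0:y0+80,x0:x0+80],None,fx=7,fy=7,interpolation=cv2.INTER_CUBIC))
im,d=arm.camera("top");x0,y0=215,150
cv2.imwrite("pics/t11.png",cv2.resize(im[y0:y0+60,x0:x0+60],None,fx=7,fy=7,interpolation=cv2.INTER_CUBIC))
E
```

```text
p [0.5074 0.1749 0.222 ] yaw 123.36558833207064 mouth-tip: along 8.147486669975368 tool [-5.4253  7.5961  0.9447] perp [1.9436 4.1203 0.9442] F [ 0.7467  1.1436 -3.5211] F along ad -3.7207302712470196
0.04 [-30.8   9.5  -0.9]
0.01 [-3.6 -3.3 -0.9]
0 [ 5.4 -7.6 -0.9]
-0.0075 [ 12.2 -10.8  -0.9]
-0.028 [ 30.7 -19.5  -0.9]
-0.033 [ 35.3 -21.7  -0.9]
12.6833 [0.5074 0.1749 0.222 ] yaw z 123.36558833207064 F [ 0.7467  1.1436 -3.5211] gap 0.03034155475286598 q [ 0.6967  0.1406 -0.303  -0.0009 -1.1315 -1.6848]
n 4586 normal(tool) [-0.9119  0.4105 -0.0027] tilt y deg 24.23482445896013 tilt z -0.17029707900465016
cap centre tool mm [-51.3996  10.5447  -0.2785]
```

View pics/s11.png

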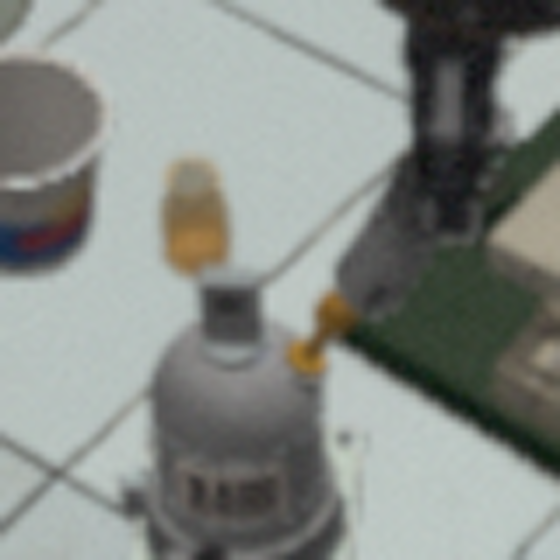

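View pics/w11.png

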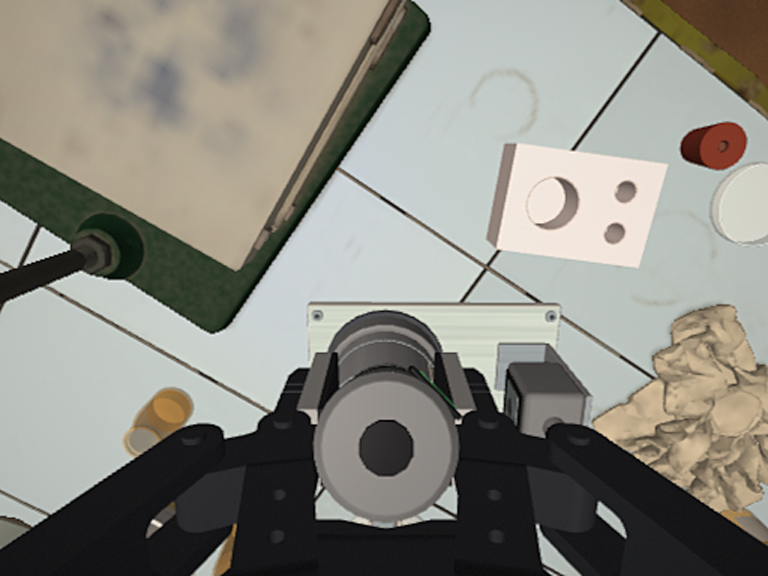

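Request:
arm_command(
  rows=[
    [[0,0,0,0],[0,0,0,0],[0,0,0,0]],
  ],
)

```text
t: 13.08
eef_pos: [0.5088, 0.175, 0.2254]
orientation: [-0.336, 0.623, -0.335, -0.622]
contact_force: [-0.3, 0.2, -3.6]
finger_gap: 0.03
```

```bash
python3 ins.py; python3 - <<'E'
from station import arm
import numpy as np
for i in range(8):
    arm.camera("top");s=arm.get_state();print(s["t"],s["eef_pos"].round(4) if hasattr(s["eef_pos"],"round") else s["eef_pos"])
E
```

```text
p [0.5088 0.175  0.2254] yaw 123.35885252476895 mouth-tip: along 10.774941602644333 tool [-9.093   6.0001  0.2834] perp [0.6775 1.4573 0.2857] F [-0.2794  0.1852 -3.5859] F along ad -3.194474825383132
0.04 [-27.2  10.9  -0.3]
0.01 [ 0.  -1.8 -0.3]
0 [ 9.1 -6.  -0.3]
-0.0075 [15.9 -9.2 -0.3]
-0.028 [ 34.5 -17.8  -0.3]
-0.033 [ 39.  -19.9  -0.3]
13.1333 [0.5088 0.1749 0.2253]
13.1833 [0.5088 0.1749 0.2252]
13.2333 [0.5088 0.1748 0.2251]
13.2833 [0.5088 0.1748 0.225 ]
13.3333 [0.5088 0.1747 0.225 ]
13.3833 [0.5088 0.1747 0.2249]
13.4333 [0.5088 0.1747 0.2248]
13.4833 [0.5088 0.1747 0.2248]
```

Request:
arm_command(
  rows=[
    [[3,-2,0,0],[6,-4,0,0],[9,-6,-0.3,0],[12,-7.3,-0.3,0],[15,-8.7,-0.3,0],[18,-10.1,-0.3,0],[21,-11.5,-0.3,0],[21,-11.5,-0.3,0],[21,-11.5,-0.3,0]],
  ],
)

```text
t: 14.23
eef_pos: [0.5187, 0.1808, 0.204]
orientation: [-0.336, 0.623, -0.336, -0.622]
contact_force: [-2.4, -1.2, 1.6]
finger_gap: 0.0302
```

```bash
python3 ins.py; python3 look.py w12; python3 tilt.py w12 447; python3 - <<'E'
from station import arm
from h import *
s=arm.get_state();print(s["torque"],s["contact_force"])
im,d=arm.camera("scene");x0,y0=205,140
cv2.imwrite("pics/s12.png",cv2.resize(im[y0:y0+80,x0:x0+80],None,fx=7,fy=7,interpolation=cv2.INTER_CUBIC))
E
```

```text
p [0.5187 0.1808 0.204 ] yaw 123.34308479714007 mouth-tip: along -13.48725840230692 tool [12.3442 -5.4417 -0.3609] perp [ 0.1193  0.2554 -0.3694] F [-2.3826 -1.2296  1.5754] F along ad 2.5545350186768414
0.04 [-48.6  22.3   0.3]
0.01 [-21.4   9.7   0.4]
0 [-12.3   5.4   0.4]
-0.0075 [-5.5  2.3  0.4]
-0.028 [13.  -6.4  0.4]
-0.033 [17.6 -8.5  0.4]
14.2333 [0.5187 0.1808 0.204 ] yaw z 123.34308479714007 F [-2.3826 -1.2296  1.5754] gap 0.030156625275137742 q [ 0.6923  0.1728 -0.3073  0.0003 -1.0904 -1.6812]
n 4585 normal(tool) [-0.9105  0.4136 -0.0001] tilt y deg 24.430458977642655 tilt z -0.004730038923625216
cap centre tool mm [-52.5555  10.3883  -0.2792]
[-0.3635  0.3688  0.0052] [-0.7561 -1.1943  2.5023]
```

View pics/s12.png

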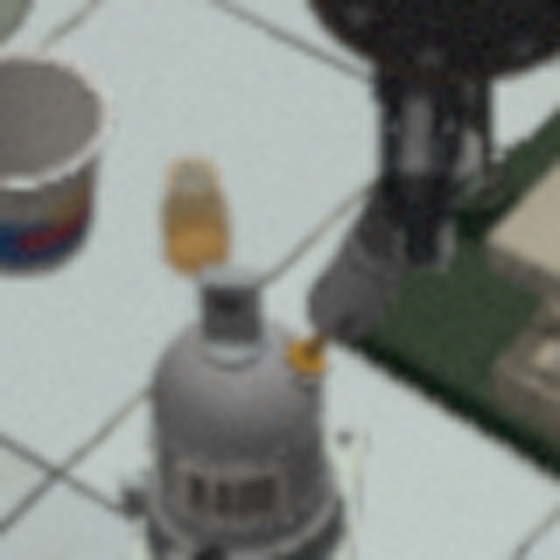

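Request:
arm_command(
  rows=[
    [[2.3,-1.1,0.2,0],[4.5,-2.2,0.2,0],[6.8,-3.2,0.2,0],[9,-4.3,0.2,0],[11,-5.2,0.2,0],[13,-6.2,0.2,0],[14.5,-6.8,0.2,0],[16,-7.5,0.2,0],[16,-7.5,0.2,0],[16,-7.5,0.2,0]],
  ],
)

```text
t: 15.17
eef_pos: [0.5247, 0.1852, 0.1878]
orientation: [0.335, -0.622, 0.336, 0.622]
contact_force: [-3.3, -1.9, 2.4]
finger_gap: 0.0303
```

```bash
python3 ins.py; python3 look.py w13; python3 tilt.py w13 447; python3 - <<'E'
from station import arm
from h import *
s=arm.get_state();print(s["torque"],s["contact_force"])
im,d=arm.camera("scene");x0,y0=205,140
cv2.imwrite("pics/s13.png",cv2.resize(im[y0:y0+80,x0:x0+80],None,fx=7,fy=7,interpolation=cv2.INTER_CUBIC))
E
```

```text
p [0.5247 0.1852 0.1878] yaw 123.34458687396734 mouth-tip: along -31.332859506369875 tool [ 28.6084 -12.7892   0.0414] perp [0.2137 0.458  0.0291] F [-3.285  -1.8915  2.3736] F along ad 3.7502230730832786
0.04 [-64.9  29.7  -0.1]
0.01 [-37.7  17.   -0. ]
0 [-28.6  12.8  -0. ]
-0.0075 [-21.8   9.6  -0. ]
-0.028 [-3.2  1.  -0. ]
-0.033 [ 1.3 -1.2 -0. ]
15.1667 [0.5247 0.1852 0.1878] yaw z 123.34458687396734 F [-3.285  -1.8915  2.3736] gap 0.030305200841511927 q [ 0.6912  0.1982 -0.3148 -0.     -1.058  -1.68  ]
n 4581 normal(tool) [-0.9106  0.4133 -0.0033] tilt y deg 24.411859255126156 tilt z -0.20671714986620623
cap centre tool mm [-52.5968  10.307   -0.2799]
[-0.5715  1.0045 -0.0578] [-2.6302 -0.7904  2.812 ]
```

View pics/s13.png

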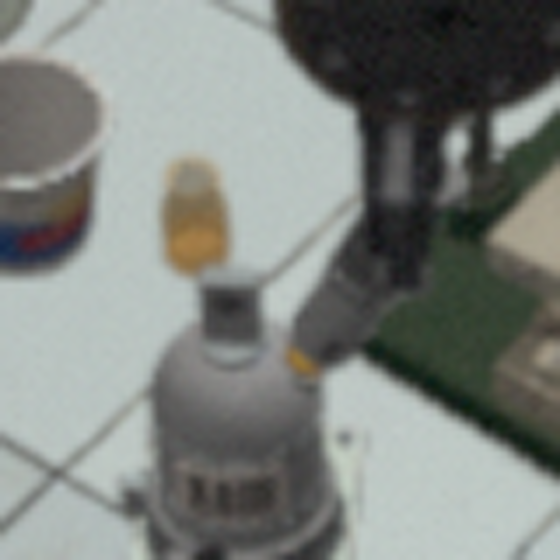

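View pics/w13.png

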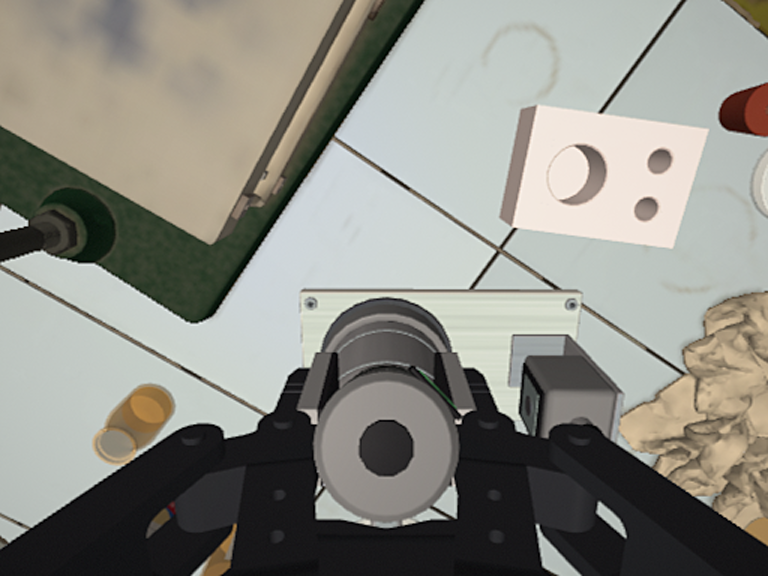

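Request:
arm_command(
  rows=[
    [[0.5,-0.2,0,0],[0.9,-0.4,0,0],[0.9,-0.4,0,0],[0.9,-0.4,0,0],[0.9,-0.4,0,0]],
  ],
)

```text
t: 15.68
eef_pos: [0.5251, 0.1854, 0.187]
orientation: [0.336, -0.622, 0.336, 0.622]
contact_force: [-2.8, -1.9, 2.7]
finger_gap: 0.0303
```

```bash
python3 ins.py|head -1; python3 - <<'E'
from station import arm
for i in range(3):
    arm.camera("top");s=arm.get_state();print(s["eef_pos"],s["contact_force"],s["torque"])
E
python3 ins.py|head -1
```

```text
p [0.5251 0.1854 0.187 ] yaw 123.33662229707915 mouth-tip: along -32.27732791766644 tool [ 29.4409 -13.2382  -0.0205] perp [ 0.1861  0.3992 -0.0337] F [-2.8032 -1.872   2.6805] F along ad 3.853887460922615
[0.52505187 0.18535816 0.1869464 ] [-2.74145458 -0.99172749  3.46776954] [-0.44026108  1.0714937   0.01406494]
[0.5250575  0.18539465 0.18694049] [-3.03254939 -0.92042932  3.07636981] [-0.47163837  1.19415424  0.00432302]
[0.52506143 0.18536354 0.18695988] [-3.25797183 -1.76024999  2.99843573] [-0.46390381  1.1701228   0.0015734 ]
p [0.5251 0.1854 0.187 ] yaw 123.33450083183418 mouth-tip: along -32.26629143466056 tool [ 29.4375 -13.2195  -0.0369] perp [ 0.1929  0.4137 -0.051 ] F [-3.258  -1.7602  2.9984] F along ad 4.27649984289867
```

Request:
arm_command(
  rows=[
    [[0.5,-0.2,0,0],[0.9,-0.4,0,0],[0.9,-0.4,0,0],[0.9,-0.4,0,0],[0.9,-0.4,0,0]],
  ],
)

```text
t: 16.25
eef_pos: [0.5254, 0.1856, 0.186]
orientation: [-0.336, 0.622, -0.336, -0.622]
contact_force: [-3.4, -1.5, 3.8]
finger_gap: 0.03
```

```bash
python3 - <<'E'
from station import arm
for i in range(4):
    arm.camera("top");s=arm.get_state();print(s["eef_pos"],s["contact_force"],s["torque"])
E
python3 ins.py|head -1
```

```text
[0.52541755 0.18559202 0.18604961] [-3.28718076 -1.7881886   3.92400394] [-0.44394099  1.14153323  0.03432893]
[0.52543668 0.18559905 0.18607319] [-3.43708748 -1.59635337  3.99265676] [-0.45444818  1.16622165 -0.0059207 ]
[0.52542391 0.18559267 0.18604509] [-3.58358687 -1.59305002  3.80801067] [-0.48822461  1.10794092  0.02495072]
[0.5254279  0.18559365 0.18607069] [-3.08827299 -1.18848537  4.52455201] [-0.42058605  1.14001535  0.0046017 ]
p [0.5254 0.1856 0.1861] yaw 123.33567271814515 mouth-tip: along -33.25437191066157 tool [ 30.3255 -13.6532  -0.0465] perp [ 0.1846  0.396  -0.0618] F [-3.0883 -1.1885  4.5246] F along ad 5.466740282426947
```

Request:
arm_command(
  rows=[
    [[0.4,-0.2,0,0],[0.4,-0.2,0,0],[0.4,-0.2,0,0],[0.4,-0.2,0,0],[0.4,-0.2,0,0],[0.4,-0.2,0,0]],
  ],
)

```text
t: 16.95
eef_pos: [0.5256, 0.1857, 0.1856]
orientation: [-0.336, 0.622, -0.336, -0.622]
contact_force: [-3.1, -1.8, 4.9]
finger_gap: 0.0303
```

```bash
python3 look.py w14; python3 tilt.py w14 447; python3 - <<'E'
from station import arm
from h import *
ad=np.r_[np.sin(np.radians(25))*np.array([np.cos(np.radians(213.4)),np.sin(np.radians(213.4))]),np.cos(np.radians(25))]
F=[]
for i in range(5):
    im,d=arm.camera("scene");s=arm.get_state();F.append(s["contact_force"]@ad)
print(np.round(F,2),s["eef_pos"],s["finger_gap"])
x0,y0=205,140
cv2.imwrite("pics/s14.png",cv2.resize(im[y0:y0+110,x0:x0+110],None,fx=5.4,fy=5.4,interpolation=cv2.INTER_CUBIC))
E
python3 ins.py|head -1
```

```text
16.95 [0.5256 0.1857 0.1856] yaw z 123.33891599849913 F [-3.1478 -1.7834  4.9447] gap 0.030314283819477133 q [ 0.6909  0.2015 -0.3158  0.     -1.0533 -1.6798]
n 4583 normal(tool) [-0.9097  0.4153 -0.0014] tilt y deg 24.54080289712919 tilt z -0.08557268207422057
cap centre tool mm [-52.687   10.3398  -0.2735]
[5.65 4.82 5.23 5.4  6.61] [0.5256 0.1857 0.1856] 0.03014946478652977
p [0.5256 0.1857 0.1856] yaw 123.33900076241333 mouth-tip: along -33.741792475397524 tool [ 30.7705 -13.8523  -0.0346] perp [ 0.1892  0.4057 -0.0501] F [-2.857  -1.8952  5.6985] F along ad 6.613499901868341
```

View pics/s14.png

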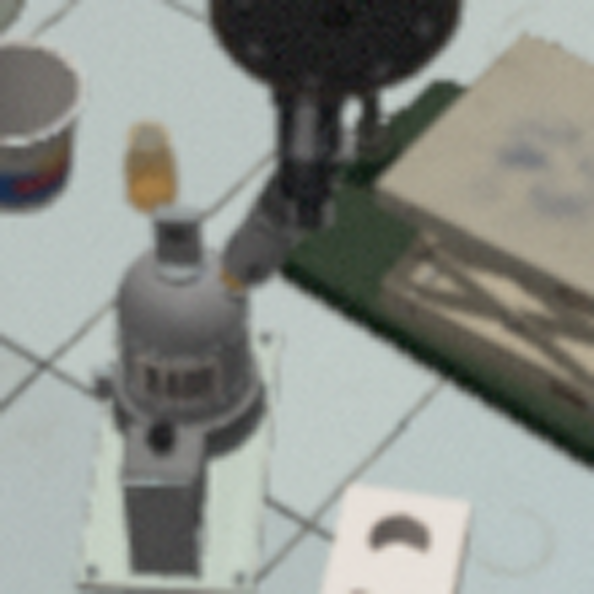

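View pics/w14.png

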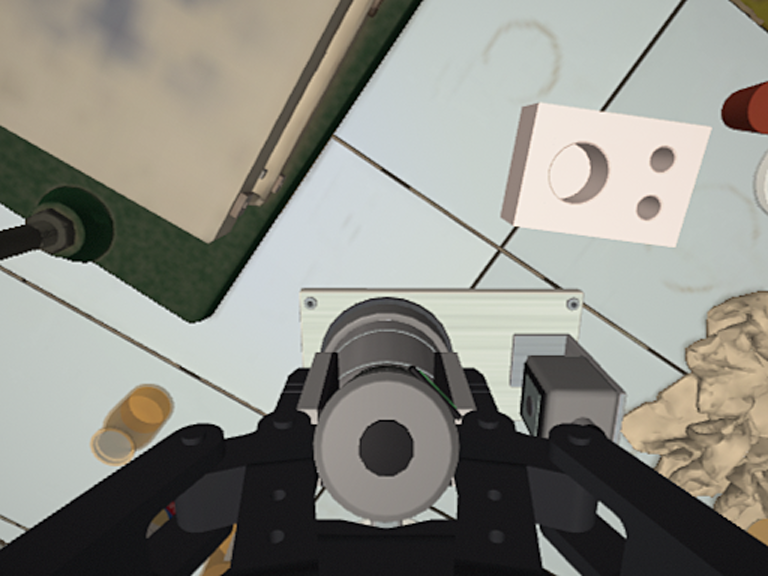

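The pin is about 11.2 mm in by depth and about 11.3 mm by spring force, with no jump from the hard stop. There is almost no sideways force that could turn the canister, so I'm handing the job in.

```bash
python3 -c "
from station import arm
print(arm.finish_job())"
```

```text
the job is handed in; nothing more can be done
None
```

I handed the job in at about 17 s. The label faces the reader, and the gauge is on the nipple and still held pressed. The hand-in reports no verdict.

- **Canister:** I turned it by the lug about 71° clockwise. The jaws on the lug then stood at 123.3°, against 123.3–123.5° for the plate. The plate's screws looked level in the wrist image, so the label should be square to the reader within about half a degree.
- **Tilting the gauge:** The tool can only point straight down. I leaned the gauge against the rim of its hole until it pivoted in a light grip to match the nipple's 25° slant, then gripped it at 100 N and lifted it out.
- **On the nipple:** My last estimate of the tip's depth in the mouth is 33.7 mm, past the 27–29 mm where the jaws snap. I didn't see or feel the snap itself, so I infer it from the depth.
- **Valve pin:** Travel is about 11.2 mm by depth and about 11.3 mm by push force (about 8.6 N), out of 12 mm. I felt no hard stop.

**Disagreements:**
- My last tilt readings were 24.2–24.5° rather than 25°, but the push force ran close to the nipple's axis.
- The gauge sits about 5 mm off the middle of the pads from the tilting. I allowed for that in the approach.

The bystander objects were not touched.

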